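Pack the cool box, then hold the temperature probe on its test spot

ROBOT

A 7-joint arm with a two-finger parallel gripper is mounted at the origin on the work surface. World frame = base frame: x ahead of the robot, y to its left, z up, the work surface at z = 0. Lengths are in m, angles in rad, forces in N, time in s.
With the tool pointing down it reaches from about 0.4 to 0.85 m from the base axis. Payload 10.4 kg.
Tool frame: the origin (TCP) lies between the finger pads; the fingertips stand tip_extent ahead of it and the grasp point (between the pads) lies 2 mm behind it (tip_extent is the distance from the TCP to the fingertips, in m); z points along the fingers, y is the direction in which the jaws open and shut (so a half turn about z gives the same grasp; the last joint's range is limited). The gripper opens to 87 mm and grips with 3 to 60 N. Pads are 19 mm wide; open, the fingers measure 117 mm over their backs; the gripper's body (75 mm by 190 mm) begins 51 mm behind the grasp point.
Start: joints at [-1.216, 0.332, -0.065, 1.46, 0.022, 1.35, -0.088], TCP at [0.231, 0.581, 0.24] pointing down, gripper open.
Joint ranges: [-2.6, 2.6], [-0.5, 2.12], [-1.47, 1.34], [0.16, 2.42], [-1.27, 4.41], [0.06, 2.06], [-2.6, 2.6]. Speed limits (rad/s): [2.22, 2.22, 2.79, 2.79, 3.14, 3.14, 3.14].

INTERFACE

Orientations are given as a unit quaternion [x, y, z, w].
In Python, from bench import read_state, camera, camera_params, close_job, tip_extent gives the robot as it stands. The module is installed in compiled form; this text tells all that it offers.
- The arm moves only by the tool send_rows, never from a script. Its argument "steps" is a list of rows, each a list of 7 numbers: the turn, a rotation vector about the tool's x, y, z in degrees, then the shift along the tool's x, y, z in m, then the gripper's target within -1 to 1 (shut at 1, half-way at 0, fully open at -1). In form: [[ax, ay, az, x, y, z, jaw], ...]. A call has exactly 10 rows; each row shifts and turns the pose as measured when the row begins, along the tool's axes as they then stand; what a row does not reach is not made up. A row lasts 1/10 s, in which the tool goes at most 50 mm and 8.59 degrees, less where a joint would pass 70% of its speed; a pose out of reach is approached as far as the arm can. A call with a gripper value outside its range is refused whole. The fingers move at their own pace and stop on an object; "force" is the grip in N (left out, the last holds). Time passes only in rows, so rows that do not move let the fingers close, or fill a call up. It gives the time, the measured TCP pose, the force and the opening at its end, in the units of the state.
- read_state(): the state, without advancing time (a new reading comes with each control period).
- camera(name): name is "scene" or "side" or "wrist"; returns (picture, depth): 400x640x3 uint8, blue, green, red; 400x640 float32, m along the optical axis (not along the pixel's ray), 0 where there is no reading.
- camera_params(name): a dict with "camera_matrix" (3x3 intrinsics, pixels), "world_from_camera" (4x4, takes a point from camera to world coordinates). Camera axes: x right, y down, z forward; pixel columns grow to the right and rows downward; lengths in m; the calibration is good to about 2 mm. The wrist camera is an equidistant fisheye: a pixel r from the principal point sees the ray r / f radians off the axis. A picture is of the moment at which its call begins: read the wrist's pose just before it. camera_params takes no time and is no camera call; for the wrist camera it gives the pose at the moment of the call.
- close_job(): hands the job in, once; it reports no verdict.
The state is a dict: "time": time; "joint_positions": joint angles; "joint_vel": joint speeds; "joint_torque": joint torques, N m; "ee_pos": TCP position; "eef_rot": TCP orientation; "ft_force": force on the tool from outside, world axes, zero at the start; "torque": the same for the moment, N m; "width": finger opening in m.
Only numpy, scipy, OpenCV 4.12 (cv2) and the standard library are available. Lean on these libraries where they do the work, as an engineer would, in place of code of your own. Each camera call takes 0.05 s, during which the arm holds its last target.

TASK

Drop the two blue ice packs into the open orange cool box. Then take the yellow temperature probe out of its grey stand and hold its copper tip inside the yellow spot on the cool box's sloping metal plate, with the probe square to the plate and the sprung tip lightly pressed in, about half its travel (never hard). Finish like that, still holding the probe there, and leave the jar, mug and tape roll where they are.

Things in the scene. Friction and masses are not known exactly. Their poses are not given: they have to be found in the camera images.
- coolbox: Open orange cool box with a white liner, fixed to the bench, turned up to 0.3 rad either way. Outside 200 (its x) x 260 (its y) x 115 mm high, walls and floor 20 mm thick, so the inside is 160 x 220 mm. Origin: centre of its underside on the bench; z up; its -x side faces the robot, its -y side (the robot's right) carries the sloping plate on a housing that stands out 70 mm.
- spot (a point): Centre of the yellow spot (24 mm across, black rim 31 mm across, black dot in the middle) on the bare aluminium plate (66 x 56 mm) on the cool box's -y side; 167 mm from the box origin along its -y and 105 mm above the bench. The plate slopes 25 degrees, facing up and away from the box: this point's z axis is the plate's outward normal (65 degrees above level, towards the box's -y side), its x axis is level and parallel to the box's x. The plate is rigid.
- pack_a_center (a point): Blue hard-shell ice pack, rigid, 80 (x) x 45 (y) x 30 (z) mm, about 110 g, lying flat on the bench at any yaw. Point: its centre, 15 mm above the bench. White ribs on top, white cap on one 45 mm end (+x) that stands out 4 mm.
- pack_b_center (a point): The second blue ice pack, the same as the first.
- probe_center (a point): Yellow temperature probe, about 125 g, standing upright in its stand. Point: the centre of its square handle, 24 x 24 mm and 70 mm long along z; x and y axes are square to the handle's flat sides; z runs from the tip to the handle's top. Below the handle is a steel shaft 10 mm thick and 42 mm long, then the sprung tip, whose end is 100 mm below this point when not pressed. The handle's lower end rests on the stand's top, so this point starts 110 mm above the bench.
- probe_end (a point): The outer end of the probe's copper ball tip (10 mm ball), on the probe's axis.
- tip (a joint): How far the sprung tip is pushed into the probe: 0 free to 0.012 m fully in. The spring takes 0.4 N per mm (about 2.4 N half way, 4.8 N fully in, where it stops hard).
- stand: Grey fixed probe stand, a 60 x 60 x 75 mm block with a 16 mm square hole down its middle in which the shaft stands loosely; lift the probe at least 70 mm to clear it. Origin: centre of its underside on the bench.
- probe: The same probe; origin on its axis at the lower end of the handle, 35 mm below the handle's centre, z towards the handle's top.
- pack_a: The first ice pack; origin at the centre of its underside.
- pack_b: The second ice pack; origin at the centre of its underside.
- jar: Bystander: closed glass jar with a green cap, 56 mm across, 85 mm tall, among the packs. Origin: centre of its underside. Leave it alone.
- mug: Bystander: blue mug, 76 mm across, 85 mm tall, handle at its +y. Origin: centre of its underside. Leave it alone.
- tape: Bystander: roll of brown tape lying flat, 84 mm across, 35 mm high. Origin: centre of its underside. Leave it alone.
Mind the look-alikes: they are no part of the job. Leave any pink look-alike of the pack_a alone.

How it is judged:
By the outcome, as a careful person would: the job done as asked, in the order asked, and still so for the second after the job is handed in, while the arm keeps its last pose, push and grip.
It also fails if it takes over 70 s, if anything falls off the work surface, if the arm or the gripper's body presses on something with over 40 N, if the wrist force passes 120 N, or if a joint passes its speed limit or range.

## Working session

There is one attempt and no reset: what is moved stays moved. The work goes in short steps, Python scripts to look and compute and a tool call to move; the robot and the scene stay as the last step left them, time stands still between calls to the robot, and variables do not carry over. Pictures are saved under pics/ and viewed, and the job is handed in when it is done.

Besides the shell and the picture viewer there is one more tool, called after "Request:" by a JSON object that holds its "name" and its "arguments". send_rows: Moves the arm, as the interface text tells. Its arguments: {"type":"object","properties":{"steps":{"type":"array"},"force":{"type":"number"}},"required":["steps"]}

```bash
mkdir -p pics; python3 - <<'E'
from bench import *
import cv2,numpy as np
print(read_state(), tip_extent)
for n in ["scene","side","wrist"]:
    p=camera_params(n); print(n,p)
    im,d=camera(n); cv2.imwrite(f"pics/{n}0.png",im); np.save(f"pics/{n}0.npy",d)
E
```

```text
{'time': 0.0, 'joint_positions': array([-1.21562245,  0.33288377, -0.06471632,  1.46092663,  0.02160948,
        1.34990355, -0.08848314]), 'joint_vel': array([ 0.00077341,  0.00230215,  0.00095729,  0.0002509 , -0.00077581,
        0.00016484, -0.00061743]), 'joint_torque': array([-1.11125823e-04, -6.23265767e+01,  2.47087033e-02, -3.89893591e+01,
       -6.12807018e-02,  4.00554284e-02,  1.67671706e-04]), 'ee_pos': array([0.23039829, 0.58059685, 0.23875355]), 'eef_rot': array([ 1.87738666e-01,  9.82218756e-01, -7.05663365e-04, -9.95052621e-05]), 'ft_force': array([-0.17146687,  0.37260436,  0.10914918]), 'torque': array([0.00754208, 0.00159375, 0.01159168]), 'width': 0.0871530826551054} 0.017
scene {'camera_matrix': array([[382.85330887,   0.        , 327.40873555],
       [  0.        , 382.85330887, 197.64421824],
       [  0.        ,   0.        ,   1.        ]]), 'world_from_camera': array([[ 0.69439386,  0.4760891 , -0.53958903,  1.1427962 ],
       [ 0.7195907 , -0.46204491,  0.51836639, -0.62082468],
       [-0.00252578, -0.7482337 , -0.66343045,  0.84790224],
       [ 0.  
[... 240 characters left out ...]
camera': array([[ 0.77234868, -0.50858753,  0.3805473 ,  0.16523669],
       [-0.63498021, -0.60247109,  0.4835584 , -0.49817501],
       [-0.01666303, -0.61511569, -0.78826076,  0.84589377],
       [ 0.        ,  0.        ,  0.        ,  1.        ]])}
wrist {'camera_matrix': array([[309.70691629,   0.        , 322.43383966],
       [  0.        , 309.70691629, 204.50505944],
       [  0.        ,   0.        ,   1.        ]]), 'world_from_camera': array([[ 0.36795469,  0.89768264,  0.24243601,  0.16420113],
       [ 0.92984304, -0.35491274, -0.09710235,  0.6063577 ],
       [-0.00112347,  0.2611567 , -0.96529577,  0.38390538],
       [ 0.        ,  0.        ,  0.        ,  1.        ]])}
```

View pics/scene0.png

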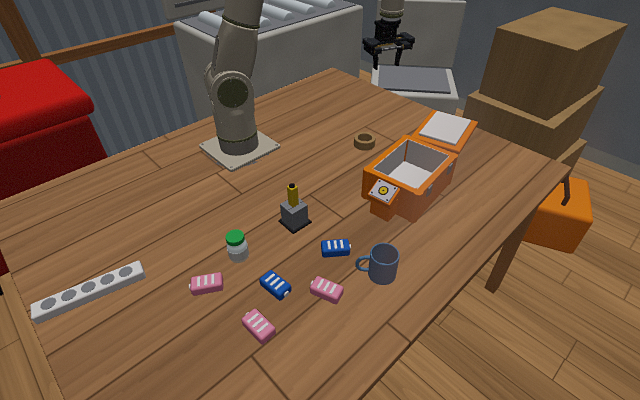

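View pics/side0.png

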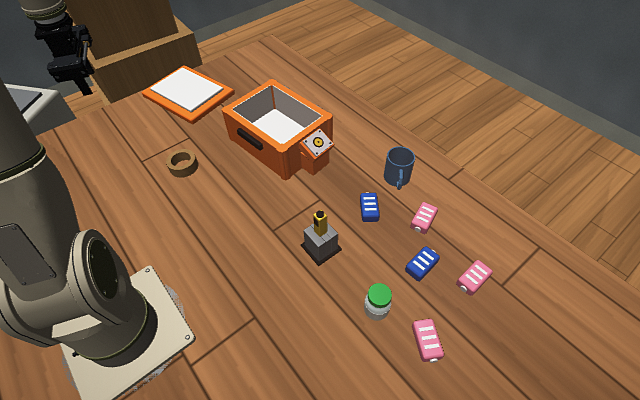

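View pics/wrist0.png

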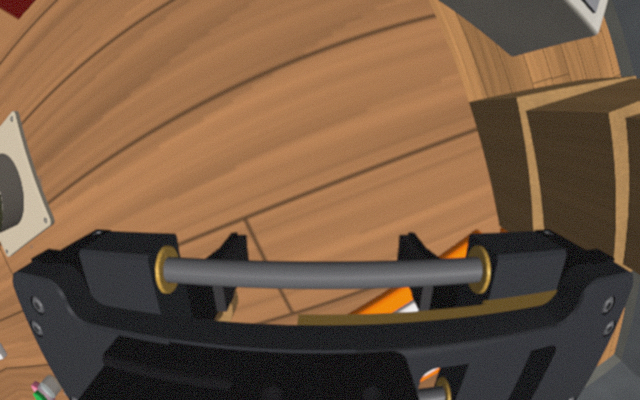

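The side image shows blue packs at about (370,207) and (422,263). The three pink look-alikes are at (424,216), (474,277) and (428,340). The blue mug is at (399,167). Only the first two are blue with white ribs, so I'll confirm those in a crop and measure them.

```bash
cat > h.py <<'E'
import numpy as np,cv2
from bench import *
def cloud(n,d,P=None):
    P=P or camera_params(n);K=P["camera_matrix"];T=P["world_from_camera"]
    v,u=np.indices(d.shape)
    X=np.stack([(u-K[0,2])/K[0,0]*d,(v-K[1,2])/K[1,1]*d,d],-1)
    return X@T[:3,:3].T+T[:3,3]
def proj(n,p):
    P=camera_params(n);K=P["camera_matrix"];T=P["world_from_camera"]
    c=(np.asarray(p)-T[:3,3])@T[:3,:3]; q=c@K.T; return q[...,:2]/q[...,2:]
E
python3 - <<'E'
from h import *
s=cv2.imread("pics/side0.png"); c=cv2.imread("pics/scene0.png")
cv2.imwrite("pics/cropA.png",cv2.resize(s[130:300,280:480],None,fx=4,fy=3.5,interpolation=2))
cv2.imwrite("pics/cropB.png",cv2.resize(s[75:175,210:350],None,fx=5,fy=5,interpolation=2))
cv2.imwrite("pics/cropC.png",cv2.resize(c[170:310,210:410],None,fx=4,fy=4,interpolation=2))
for n,im in (("side",s),("scene",c)):
    d=np.load(f"pics/{n}0.npy");W=cloud(n,d)
    h=cv2.cvtColor(im,cv2.COLOR_BGR2HSV)
    m=((h[...,0]>100)&(h[...,0]<125)&(h[...,1]>150)&(h[...,2]>60)&(W[...,2]<0.06)&(d>0)).astype(np.uint8)
    m=cv2.morphologyEx(m,cv2.MORPH_CLOSE,np.ones((5,5)))
    k,L,st,ce=cv2.connectedComponentsWithStats(m)
    for i in range(1,k):
        if st[i,4]<60: continue
        q=W[(L==i)&(W[...,2]>0.022)]
        if len(q)<20: continue
        r=cv2.minAreaRect((q[:,:2]*1000).astype(np.float32))
        print(n,ce[i].round(),len(q),np.median(q,0).round(4),r)
E
```

```text
side [369. 207.] 411 [ 0.6324 -0.1101  0.0292] ((423.7194519042969, -298.4051513671875), (651.326416015625, 51.56781005859375), 42.2257194519043)
side [421. 263.] 547 [ 0.6128 -0.3091  0.0296] ((616.7781372070312, -307.9755859375), (79.2594985961914, 42.45512771606445), 5.0222015380859375)
scene [335. 248.] 361 [ 0.6402 -0.1093  0.0311] ((638.0090942382812, -107.41375732421875), (78.46173095703125, 44.96104431152344), 49.60176467895508)
scene [275. 284.] 455 [ 0.6224 -0.31    0.031 ] ((870.99951171875, -438.5810546875), (73.40420532226562, 650.3507080078125), 62.59720230102539)
```

View pics/cropA.png

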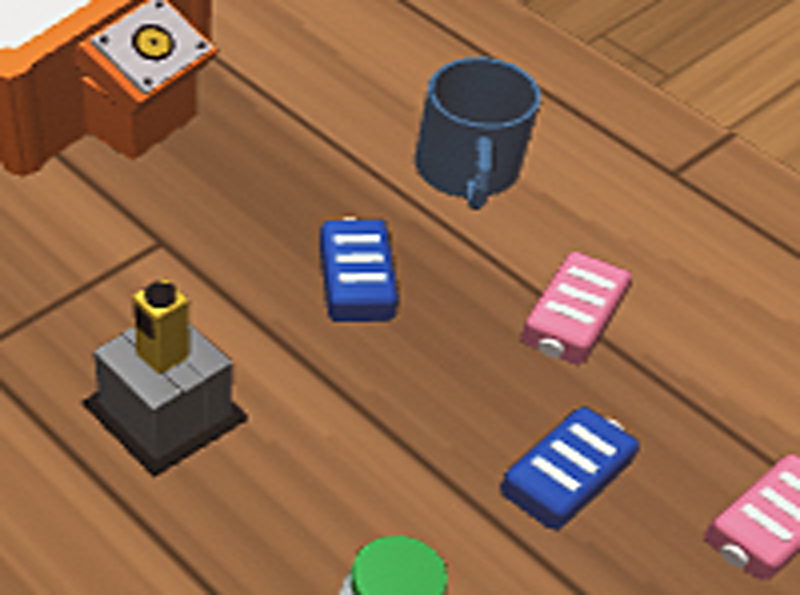

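View pics/cropB.png

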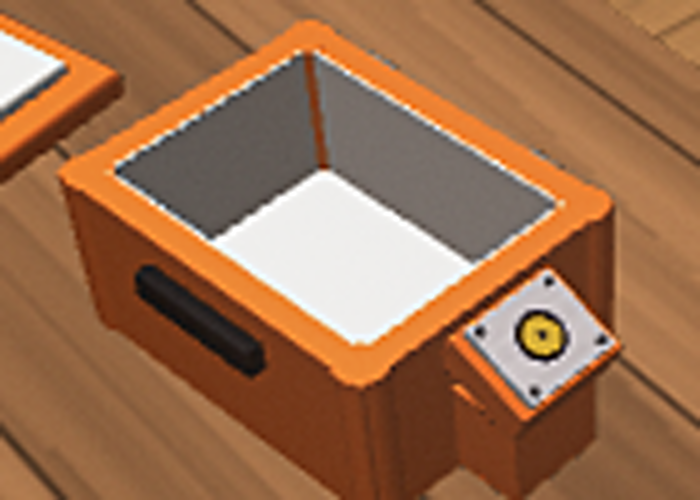

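View pics/cropC.png

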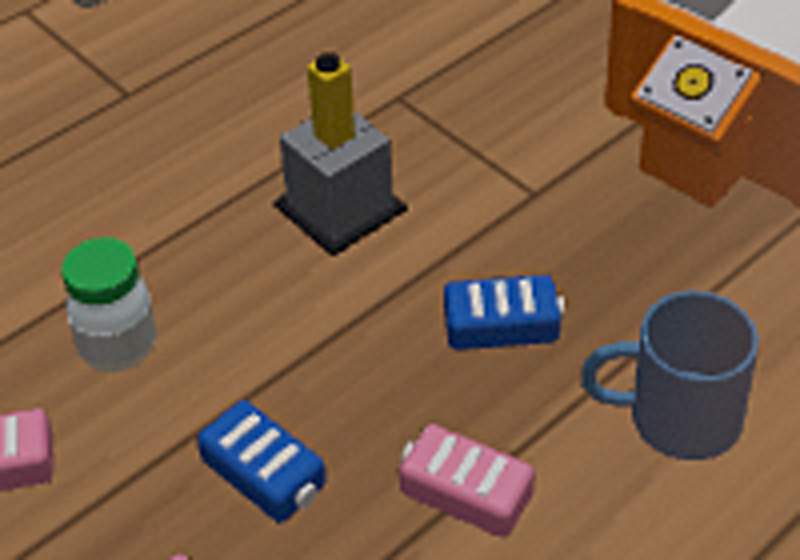

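The crops confirm the targets: blue packs in side at (369,207) and (421,263), the probe in its stand at (321,222), and the spot at (318.4,142) in side and (383.2,190.5) in scene. Next I'll refine the numbers.

```bash
python3 - <<'E'
from h import *
def tri(ps,pc):
    A=[];b=[]
    for n,p in (("side",ps),("scene",pc)):
        P=camera_params(n);K=P["camera_matrix"];T=P["world_from_camera"]
        r=T[:3,:3]@np.linalg.solve(K,[*p,1]);r/=np.linalg.norm(r)
        M=np.eye(3)-np.outer(r,r);A.append(M);b.append(M@T[:3,3])
    x=np.linalg.lstsq(np.vstack(A),np.hstack(b),rcond=None)[0]
    return x,proj("side",x)-ps,proj("scene",x)-pc
print("spot",tri((318.4,142),(383.2,190.5)))
cl={}
for n in("side","scene"):
    im=cv2.imread(f"pics/{n}0.png");d=np.load(f"pics/{n}0.npy");W=cloud(n,d);h=cv2.cvtColor(im,cv2.COLOR_BGR2HSV)
    H,S,V=[h[...,i].astype(int) for i in range(3)]
    # packs top
    for nm,c in (("A",(.635,-.11)),("B",(.617,-.309))):
        m=(np.hypot(W[...,0]-c[0],W[...,1]-c[1])<.06)&(W[...,2]>.024)&(W[...,2]<.037)
        q=W[m]; q=q[:,:]
        r=cv2.minAreaRect((q[:,:2]*1000).astype(np.float32))
        print(n,nm,len(q),r, "z",np.median(q[:,2]))
    # orange rim
    m=(H>4)&(H<20)&(S>180)&(abs(W[...,2]-.115)<.008)&(W[...,1]>-.05)&(W[...,1]<.35)
    q=W[m];print(n,"rim",len(q),q.mean(0),cv2.minAreaRect((q[:,:2]*1000).astype(np.float32)))
    # stand top
    m=(abs(W[...,2]-.075)<.008)&(S<60)&(np.hypot(W[...,0]-.5,W[...,1]+.1)<.15)
    q=W[m];print(n,"stand",len(q),np.median(q,0),cv2.minAreaRect((q[:,:2]*1000).astype(np.float32)) if len(q)>5 else'')
    m=(H>18)&(H<32)&(S>150)&(W[...,2]>.08)&(np.hypot(W[...,0]-.5,W[...,1]+.1)<.15)
    q=W[m];print(n,"probe",len(q),np.median(q,0),q.min(0),q.max(0))
    m=(S<40)&(abs(W[...,2]-.105)<.02)&(np.hypot(W[...,0]-.75,W[...,1]+.0)<.12)
    q=W[m];print(n,"plate",len(q),np.median(q,0) if len(q) else '')
    m=(W[...,2]>.05)&(W[...,2]<.14);np.save(f"pics/W_{n}.npy",W)
    big=np.where(m[...,None],im,im//3)
s=cv2.imread("pics/side0.png"); c=cv2.imread("pics/scene0.png")
cv2.imwrite("pics/pS.png",cv2.resize(s[200:270,290:355],None,fx=8,fy=8,interpolation=2))
cv2.imwrite("pics/pC.png",cv2.resize(c[175:240,265:325],None,fx=8,fy=8,interpolation=2))
E
```

```text
spot (array([0.63241388, 0.09885528, 0.10561702]), array([-0.22412777, -0.50093426]), array([-0.30717639,  0.39623169]))
side A 405 ((635.9361572265625, -107.60185241699219), (77.4104232788086, 44.96340560913086), 51.555118560791016) z 0.02921146189025703
side B 563 ((618.5390014648438, -308.83538818359375), (82.56954193115234, 43.70064926147461), 4.018352508544922) z 0.029549407344556244
side rim 1104 [0.59962894 0.20436001 0.11400919] ((616.09033203125, 230.03460693359375), (207.07656860351562, 260.41046142578125), 6.56511116027832)
side stand 380 [ 0.45301669 -0.12471222  0.07437539] ((464.7768249511719, -113.59000396728516), (60.363182067871094, 59.810340881347656), 88.65365600585938)
side probe 213 [ 0.4588553  -0.1234439   0.11686606] [ 0.45231367 -0.12602799  0.08016603] [ 0.47596854 -0.10170173  0.14902734]
side plate 6 [0.66460112 0.07953401 0.09130005]
scene A 363 ((638.0397338867188, -104.40153503417969), (83.27345275878906, 47.61668395996094), 52.34783172607422) z 0.031113498562771014
scene B 456 ((619.93115234375, -306.5878601074219), (83.2314682006836, 44.876834869384766), 4.797603607177734) z 0.031041121580792363
scene rim 768 [0.61895538 0.19937921 0.11640354] ((614.0711669921875, 236.7035369873047), (203.4830322265625, 251.32315063476562), 7.09596061706543)
scene stand 226 [ 0.47959978 -0.12323847  0.07586977] ((466.9372863769531, -111.57044219970703), (60.87956237792969, 61.73505401611328), 88.5117416381836)
scene probe 191 [ 0.47489081 -0.11876672  0.11900448] [ 0.45404886 -0.12498667  0.08021949] [ 0.47874138 -0.10081538  0.14952669]
scene plate 10 [ 0.74551327 -0.03436225  0.08859552]
```

View pics/pS.png

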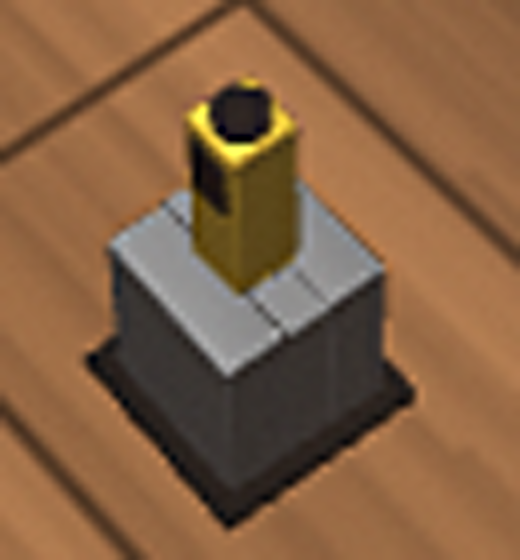

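View pics/pC.png

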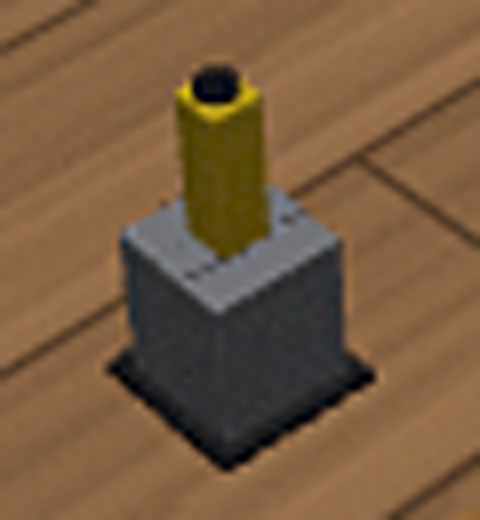

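```bash
cat >> h.py <<'E'
from scipy.spatial.transform import Rotation as R
def down(yaw_jaw_deg, tilt=None):
    "tool z down, tool y (jaw) at world yaw"
    a=np.radians(yaw_jaw_deg); y=np.array([np.cos(a),np.sin(a),0]); z=np.array([0,0,-1.]); x=np.cross(y,z)
    return R.from_matrix(np.stack([x,y,z],1))
def plan(wps,jaw,start=None,vmax=.045,wmax=8.0):
    """wps: list of (pos,Rot,[n rows or None]); prints rows in tool axes"""
    s=read_state(); p=s["ee_pos"].copy(); r=R.from_quat(s["eef_rot"])
    if start: p,r=np.array(start[0],float),start[1]
    out=[]
    for w in wps:
        P,Q=np.array(w[0],float),w[1]
        rv=(r.inv()*Q).as_rotvec(degrees=True)
        n=max(int(np.ceil(np.linalg.norm(P-p)/vmax-1e-6)),int(np.ceil(np.linalg.norm(rv)/wmax-1e-6)),1)
        if len(w)>2: n=max(n,w[2])
        d=(P-p)/n; dr=R.from_rotvec(rv/n,degrees=True)
        for i in range(n):
            sh=r.inv().apply(d)
            out.append([*np.round(rv/n,2).tolist(),*np.round(sh,4).tolist(),jaw]); r=r*dr
        p=P;r=Q
    print("now",s["time"],s["ee_pos"].round(4),"jaw yaw",np.degrees(np.arctan2(*R.from_quat(s["eef_rot"]).as_matrix()[[1,0],1])).round(2),"rows",len(out))
    for o in out: print([0.0 if v==0 else v for v in o])
E
python3 - <<'E'
from h import *
for n in("side","scene"):
    im=cv2.imread(f"pics/{n}0.png");h=cv2.cvtColor(im,cv2.COLOR_BGR2HSV);W=np.load(f"pics/W_{n}.npy")
    H,S,V=[h[...,i].astype(int) for i in range(3)]
    th=np.radians(6.7)
    m=(H>4)&(H<20)&(S>180)&(abs(W[...,2]-.115)<.008)&(W[...,1]>.115)&(W[...,1]<.42)&(W[...,0]>.47)&(W[...,0]<.78)
    q=W[m];print(n,"rim",len(q),q.mean(0),cv2.minAreaRect((q[:,:2]*1000).astype(np.float32)))
    for nm,c,z0 in (("jar",(.48,-.27),.07),("mug",(.77,-.1),.07)):
        m=(np.hypot(W[...,0]-c[0],W[...,1]-c[1])<.12)&(W[...,2]>z0)&(W[...,2]<.095)&~((H>18)&(H<32)&(S>150))
        q=W[m];print(n,nm,len(q),np.median(q,0) if len(q) else'',q.min(0),q.max(0))
    # plate normal
    d=np.hypot(W[...,0]-.632,W[...,1]-.099);m=(d<.03)&(S<60)&(V>100)&(abs(W[...,2]-.105)<.02)
    q=W[m]; c=q.mean(0);u,s,v=np.linalg.svd(q-c);nv=v[2]*np.sign(v[2,2]);print(n,"plate",len(q),c,nv,"az",np.degrees(np.arctan2(nv[0],-nv[1])),"el",np.degrees(np.arcsin(nv[2])))
print(proj("side",[.475,-.27,.085]))
plan([([.637,-.106,.14],down(-38))],-1)
E
```

```text
side rim 1444 [0.59890966 0.2466302  0.11412762] ((611.1624755859375, 260.5087890625), (207.13031005859375, 279.5736999511719), 7.273377895355225)
side jar 472 [ 0.4573148  -0.31648993  0.08445437] [ 0.43452312 -0.33948119  0.07044542] [ 0.48381243 -0.29013874  0.08839805]
side mug 306 [ 0.77632453 -0.07467344  0.07947388] [ 0.73889811 -0.11439254  0.07014464] [ 0.81992669 -0.03301591  0.08764391]
side plate 240 [0.63167474 0.09884914 0.10437938] [ 0.05786166 -0.41752636  0.90682069] az 7.889913730530249 el 65.06962724550402
scene rim 1001 [0.61668478 0.24218893 0.11658072] ((611.443603515625, 256.7982177734375), (204.9283447265625, 292.4291687011719), 7.5350165367126465)
scene jar 264 [ 0.46453481 -0.31558924  0.08614308] [ 0.4346611  -0.33811347  0.07037801] [ 0.48490977 -0.28916918  0.09032808]
scene mug 356 [ 0.77799956 -0.07931318  0.07981741] [ 0.73599445 -0.11868894  0.07001068] [ 0.81902381 -0.0320787   0.09041708]
scene plate 220 [0.63319737 0.09900947 0.10580655] [ 0.06084438 -0.43896755  0.89644043] az 7.891368929438624 el 63.694052313647525
[370.0972623  273.92508433]
now
[... 182 characters left out ...]
0055, -1]
[0.0, 0.0, 5.91, -0.0417, -0.0152, 0.0055, -1]
[0.0, 0.0, 5.91, -0.043, -0.0108, 0.0055, -1]
[0.0, 0.0, 5.91, -0.0439, -0.0063, 0.0055, -1]
[0.0, 0.0, 5.91, -0.0443, -0.0018, 0.0055, -1]
[0.0, 0.0, 5.91, -0.0442, 0.0028, 0.0055, -1]
[0.0, 0.0, 5.91, -0.0437, 0.0074, 0.0055, -1]
[0.0, 0.0, 5.91, -0.0427, 0.0118, 0.0055, -1]
[0.0, 0.0, 5.91, -0.0413, 0.0161, 0.0055, -1]
[0.0, 0.0, 5.91, -0.0394, 0.0203, 0.0055, -1]
[0.0, 0.0, 5.91, -0.0371, 0.0243, 0.0055, -1]
[0.0, 0.0, 5.91, -0.0344, 0.028, 0.0055, -1]
[0.0, 0.0, 5.91, -0.0314, 0.0313, 0.0055, -1]
[0.0, 0.0, 5.91, -0.028, 0.0344, 0.0055, -1]
[0.0, 0.0, 5.91, -0.0243, 0.0371, 0.0055, -1]
[0.0, 0.0, 5.91, -0.0203, 0.0394, 0.0055, -1]
```

Request:
{"name": "send_rows", "arguments": {"steps": [[0,0,5.9,-0.035,-0.027,0,-1],[0,0,5.9,-0.0375,-0.0235,0,-1],[0,0,5.9,-0.04,-0.0195,0,-1],[0,0,5.9,-0.0415,-0.015,0,-1],[0,0,5.9,-0.043,-0.011,0,-1],[0,0,5.9,-0.044,-0.0065,0,-1],[0,0,5.9,-0.0445,-0.002,0,-1],[0,0,5.9,-0.044,0.003,0,-1],[0,0,5.9,-0.0435,0.0075,0,-1],[0,0,5.9,-0.0425,0.012,0,-1]], "force": 40}}

```text
time: 1.15
ee_pos: [0.4531, 0.1866, 0.2355]
eef_rot: [0.658, 0.753, -0.002, -0.002]
ft_force: [0.7, 0.8, -0.7]
width: 0.087
```

```bash
python3 - <<'E'
from h import *
s=read_state();print(s["joint_positions"].round(2))
plan([([.637,-.106,.14],down(-38),10)],-1)
E
```

```text
[-0.79  0.03  0.32  1.82 -0.01  1.29 -0.34]
now 1.15 [0.4531 0.1866 0.2355] jaw yaw 7.75 rows 10
[-0.03, 0.02, 4.58, -0.0315, 0.0143, 0.0095, -1]
[-0.03, 0.02, 4.58, -0.0302, 0.0168, 0.0095, -1]
[-0.03, 0.02, 4.58, -0.0288, 0.0191, 0.0095, -1]
[-0.03, 0.02, 4.58, -0.0272, 0.0214, 0.0095, -1]
[-0.03, 0.02, 4.58, -0.0254, 0.0235, 0.0095, -1]
[-0.03, 0.02, 4.58, -0.0234, 0.0254, 0.0095, -1]
[-0.03, 0.02, 4.58, -0.0213, 0.0272, 0.0095, -1]
[-0.03, 0.02, 4.58, -0.0191, 0.0288, 0.0095, -1]
[-0.03, 0.02, 4.58, -0.0168, 0.0302, 0.0095, -1]
[-0.03, 0.02, 4.58, -0.0143, 0.0315, 0.0095, -1]
```

Request:
{"name": "send_rows", "arguments": {"steps": [[0,0,4.6,-0.0315,0.0145,0.0095,-1],[0,0,4.6,-0.03,0.017,0.0095,-1],[0,0,4.6,-0.029,0.019,0.0095,-1],[0,0,4.6,-0.027,0.0215,0.0095,-1],[0,0,4.6,-0.0255,0.0235,0.0095,-1],[0,0,4.6,-0.0235,0.0255,0.0095,-1],[0,0,4.6,-0.0215,0.027,0.0095,-1],[0,0,4.6,-0.019,0.029,0.0095,-1],[0,0,4.6,-0.017,0.03,0.0095,-1],[0,0,4.6,-0.0145,0.0315,0.0095,-1]]}}

```text
time: 2.15
ee_pos: [0.6373, -0.1242, 0.1369]
eef_rot: [0.907, 0.42, -0.001, -0.001]
ft_force: [0.5, 0.8, 0.3]
width: 0.0869
```

```bash
python3 - <<'E'
from h import *
plan([([.637,-.106,.024],down(-38),5)],-1)
im,_=camera("side"); cv2.imwrite("pics/s1.png",im)
im,_=camera("wrist"); cv2.imwrite("pics/w1.png",im)
E
```

```text
now 2.15 [ 0.6373 -0.1242  0.1369] jaw yaw -40.28 rows 5
[-0.03, 0.01, -0.46, 0.0028, -0.0023, 0.0226, -1]
[-0.03, 0.01, -0.46, 0.0028, -0.0023, 0.0226, -1]
[-0.03, 0.01, -0.46, 0.0028, -0.0023, 0.0226, -1]
[-0.03, 0.01, -0.46, 0.0028, -0.0023, 0.0226, -1]
[-0.03, 0.01, -0.46, 0.0028, -0.0023, 0.0226, -1]
```

View pics/s1.png

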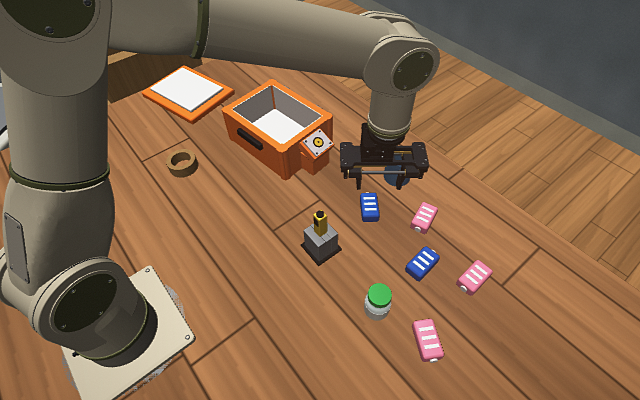

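View pics/w1.png

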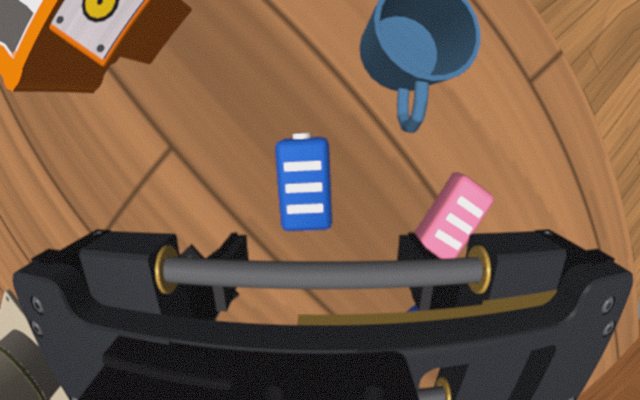

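```bash
python3 - <<'E'
from h import *
im=cv2.imread("pics/w1.png")
P=camera_params("wrist");K=P["camera_matrix"];T=P["world_from_camera"]
def ray(u,v,z):
    x=(u-K[0,2])/K[0,0];y=(v-K[1,2])/K[1,1];t=np.hypot(x,y);r=np.array([np.sin(t)*x/t,np.sin(t)*y/t,np.cos(t)])
    r=T[:3,:3]@r; return T[:3,3]+r*(z-T[2,3])/r[2]
for c in [(278,141),(326,138),(331,226),(283,229)]: print(c,ray(*c,.03).round(4))
j=down(-38).as_matrix()
for n in("side","scene"):
    W=np.load(f"pics/W_{n}.npy");m=(np.hypot(W[...,0]-.777,W[...,1]+.077)<.1)&(W[...,2]>.02)&(W[...,2]<.1)
    q=W[m];r=np.hypot(q[:,0]-.777,q[:,1]+.077);q=q[(r>.044)];l=(q-[.637,-.106,0])@j
    q=q[np.abs(l[:,0])<.2]
    # drop pack A
    k=np.hypot(q[:,0]-.637,q[:,1]+.106)>.05;q=q[k]
    l=(q-[.637,-.106,0])@j
    print(n,len(q),q.min(0),q.max(0)); 
    h=q[q[:,2]>.03];l=(h-[.637,-.106,0])@j;print(np.c_[l[:,:2],h[:,2]][::6].round(3).tolist())
E
```

```text
(278, 141) [ 0.6454 -0.063   0.03  ]
(326, 138) [ 0.6762 -0.0866  0.03  ]
(331, 226) [ 0.6313 -0.1461  0.03  ]
(283, 229) [ 0.598  -0.1214  0.03  ]
side 68 [ 0.72790999 -0.1265476   0.02168766] [ 0.81456386 -0.03301591  0.08411931]
[[0.153, 0.099, 0.084], [0.062, 0.087, 0.072], [0.059, 0.082, 0.068], [0.053, 0.086, 0.07], [0.052, 0.081, 0.063], [0.047, 0.085, 0.066], [0.049, 0.082, 0.055], [0.044, 0.086, 0.056], [0.043, 0.082, 0.049], [0.042, 0.087, 0.046], [0.045, 0.084, 0.034]]
scene 88 [ 0.72854626 -0.12524546  0.0221206 ] [ 0.81558893 -0.0320787   0.08634428]
[[0.145, 0.066, 0.086], [0.153, 0.101, 0.086], [0.052, 0.085, 0.071], [0.05, 0.084, 0.067], [0.065, 0.09, 0.072], [0.06, 0.087, 0.066], [0.055, 0.088, 0.064], [0.048, 0.086, 0.054], [0.05, 0.089, 0.052], [0.045, 0.089, 0.045], [0.051, 0.088, 0.039], [0.057, 0.088, 0.034]]
```

```bash
python3 - <<'E'
from h import *
plan([([.631,-.1135,.09],down(-38),3),([.631,-.1135,.03],down(-38),4)],-1)
E
```

```text
now 2.25 [ 0.6364 -0.1285  0.1356] jaw yaw -40.59 rows 7
[-0.04, 0.1, -0.86, 0.0027, -0.0046, 0.0152, -1]
[-0.04, 0.1, -0.86, 0.0027, -0.0046, 0.0152, -1]
[-0.04, 0.1, -0.86, 0.0028, -0.0045, 0.0152, -1]
[0.0, 0.0, 0.0, 0.0, 0.0, 0.015, -1]
[0.0, 0.0, 0.0, 0.0, 0.0, 0.015, -1]
[0.0, 0.0, 0.0, 0.0, 0.0, 0.015, -1]
[0.0, 0.0, 0.0, 0.0, 0.0, 0.015, -1]
```

Request:
{"name": "send_rows", "arguments": {"steps": [[0,0,-0.9,0.003,-0.0045,0.012,-1],[0,0,-0.9,0.003,-0.0045,0.012,-1],[0,0,-0.9,0.003,-0.0045,0.012,-1],[0,0,0,0,0,0.012,-1],[0,0,0,0,0,0.012,-1],[0,0,0,0,0,0.012,-1],[0,0,0,0,0,0.01,-1],[0,0,0,0,0,0.005,-1],[0,0,0,0,0,0,-1],[0,0,0,0,0,0,-1]]}}

```text
time: 3.25
ee_pos: [0.6293, -0.1068, 0.0395]
eef_rot: [0.896, 0.444, -0.003, -0.002]
ft_force: [0.6, -0.2, 0.2]
width: 0.0868
```

```bash
python3 - <<'E'
from h import *
plan([([.631,-.1135,.03],down(-38))],-1)
E
```

```text
now 3.25 [ 0.6293 -0.1068  0.0395] jaw yaw -37.24 rows 1
[-0.34, 0.27, 0.76, -0.0043, 0.0054, 0.0095, -1]
```

Request:
{"name": "send_rows", "arguments": {"steps": [[0,0,-0.7,-0.002,0.002,0.006,-1],[0,0,0,-0.001,0.001,0.004,-1],[0,0,0,0,0,0,-1],[0,0,0,0,0,0,1],[0,0,0,0,0,0,1],[0,0,0,0,0,0,1],[0,0,0,0,0,0,1],[0,0,0,0,0,0,1],[0,0,0,0,0,-0.015,1],[0,0,0,0,0,-0.03,1]]}}

```text
time: 4.25
ee_pos: [0.6289, -0.1115, 0.0737]
eef_rot: [0.893, 0.45, -0.005, -0.002]
ft_force: [-0.3, 0.5, -0.1]
width: 0.0388
```

```bash
python3 - <<'E'
from h import *
th=7.6;c=np.array([.610,.2645]);ux=np.array([np.cos(np.radians(th)),np.sin(np.radians(th))]);uy=np.array([-ux[1],ux[0]])
t=c+.05*uy;print(t)
im,_=camera("wrist"); cv2.imwrite("pics/w2.png",im)
plan([([.62,-.05,.22],down(-20)),([*t,.22],down(th))],1)
E
```

```text
[0.60338718 0.31406078]
now 4.3 [ 0.632  -0.1123  0.0802] jaw yaw -36.53 rows 13
[-0.04, 0.03, -4.13, 0.0107, -0.0118, -0.035, 1]
[-0.04, 0.03, -4.13, 0.0115, -0.0109, -0.035, 1]
[-0.04, 0.03, -4.13, 0.0123, -0.0101, -0.035, 1]
[-0.04, 0.03, -4.13, 0.013, -0.0091, -0.035, 1]
[0.0, 0.0, -3.07, 0.0374, -0.0156, 0.0, 1]
[0.0, 0.0, -3.07, 0.0382, -0.0135, 0.0, 1]
[0.0, 0.0, -3.07, 0.0388, -0.0115, 0.0, 1]
[0.0, 0.0, -3.07, 0.0394, -0.0094, 0.0, 1]
[0.0, 0.0, -3.07, 0.0398, -0.0073, 0.0, 1]
[0.0, 0.0, -3.07, 0.0402, -0.0051, 0.0, 1]
[0.0, 0.0, -3.07, 0.0404, -0.003, 0.0, 1]
[0.0, 0.0, -3.07, 0.0405, -0.0008, 0.0, 1]
[0.0, 0.0, -3.07, 0.0405, 0.0014, 0.0, 1]
```

View pics/w2.png

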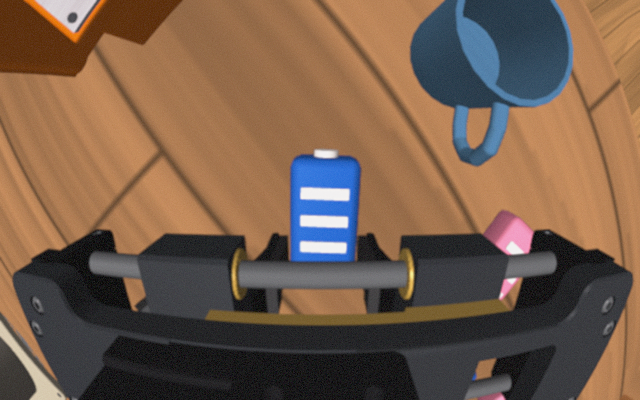

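The pack sits between the fingers at (325,205). The width reads 38.8 mm, a bit less than 45, so I'll lift and check it.

Request:
{"name": "send_rows", "arguments": {"steps": [[0,0,-4,0.01,-0.011,-0.03,1],[0,0,-4,0.011,-0.011,-0.035,1],[0,0,-4,0.012,-0.01,-0.035,1],[0,0,-4,0.013,-0.009,-0.035,1],[0,0,-3,0.037,-0.0155,0,1],[0,0,-3,0.038,-0.0135,0,1],[0,0,-3,0.039,-0.0115,0,1],[0,0,-3,0.039,-0.0095,0,1],[0,0,-3,0.04,-0.007,0,1],[0,0,-3,0.04,-0.005,0,1]]}}

```text
time: 5.3
ee_pos: [0.6121, 0.1901, 0.2376]
eef_rot: [0.721, 0.693, 0.005, 0.006]
ft_force: [0.6, -0.1, -0.4]
width: 0.0005
```

```bash
python3 - <<'E'
from h import *
t=[.6034,.314]
im,_=camera("side"); cv2.imwrite("pics/s3.png",im)
print(read_state()["width"])
plan([([*t,.16],down(7.6),6)],1)
E
```

```text
0.0004972989911807088
now 5.35 [0.6105 0.1995 0.2372] jaw yaw -1.5 rows 6
[0.14, -0.03, -1.52, 0.019, -0.0019, 0.0129, 1]
[0.14, -0.03, -1.52, 0.019, -0.0013, 0.0129, 1]
[0.14, -0.03, -1.52, 0.0191, -0.0008, 0.0129, 1]
[0.14, -0.03, -1.52, 0.0191, -0.0003, 0.0129, 1]
[0.14, -0.03, -1.52, 0.0191, 0.0003, 0.0129, 1]
[0.14, -0.03, -1.52, 0.0191, 0.0008, 0.0129, 1]
```

View pics/s3.png

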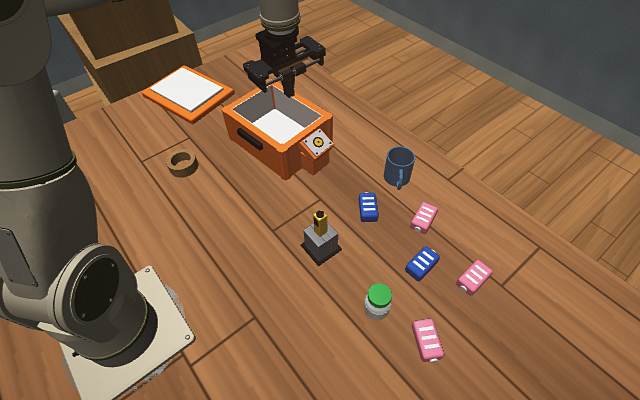

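The fingers close slowly (about 70 mm/s), so I lifted too early. Pack A is still on the bench at side (368,206). I'll re-measure it and go back.

```bash
python3 - <<'E'
from h import *
C=[]
for n in("side","scene"):
    im,d=camera(n);W=cloud(n,d)
    m=(np.hypot(W[...,0]-.635,W[...,1]+.108)<.065)&(W[...,2]>.024)&(W[...,2]<.037)
    r=cv2.minAreaRect((W[m][:,:2]*1000).astype(np.float32));print(n,r)
plan([([.615,-.04,.17],down(-38)),([.631,-.1135,.09],down(-38)),([.631,-.1135,.03],down(-38),4)],-.6)
E
```

```text
side ((634.158935546875, -105.32901000976562), (79.9306640625, 44.452754974365234), 52.39685821533203)
scene ((636.5927734375, -102.77523803710938), (83.50177764892578, 47.48953628540039), 51.14111328125)
now 5.45 [0.6115 0.1924 0.2368] jaw yaw -1.99 rows 13
[0.13, -0.05, 6.0, -0.0387, 0.0018, 0.0111, -0.6]
[0.13, -0.05, 6.0, -0.0383, 0.0058, 0.0112, -0.6]
[0.13, -0.05, 6.0, -0.0375, 0.0098, 0.0112, -0.6]
[0.13, -0.05, 6.0, -0.0362, 0.0137, 0.0112, -0.6]
[0.13, -0.05, 6.0, -0.0346, 0.0175, 0.0112, -0.6]
[0.13, -0.05, 6.0, -0.0325, 0.021, 0.0112, -0.6]
[0.0, 0.0, 0.0, -0.016, 0.0193, 0.0267, -0.6]
[0.0, 0.0, 0.0, -0.016, 0.0193, 0.0267, -0.6]
[0.0, 0.0, 0.0, -0.016, 0.0193, 0.0267, -0.6]
[0.0, 0.0, 0.0, 0.0, 0.0, 0.015, -0.6]
[0.0, 0.0, 0.0, 0.0, 0.0, 0.015, -0.6]
[0.0, 0.0, 0.0, 0.0, 0.0, 0.015, -0.6]
[0.0, 0.0, 0.0, 0.0, 0.0, 0.015, -0.6]
```

Request:
{"name": "send_rows", "arguments": {"steps": [[0,0,6,-0.0385,0.002,0.01,-0.6],[0,0,6,-0.0385,0.006,0.01,-0.6],[0,0,6,-0.0375,0.01,0.01,-0.6],[0,0,6,-0.036,0.0135,0.01,-0.6],[0,0,6,-0.0345,0.0175,0.01,-0.6],[0,0,6,-0.0325,0.021,0.01,-0.6],[0,0,0,-0.015,0.018,0.02,-0.6],[0,0,0,-0.014,0.017,0.02,-0.6],[0,0,0,-0.008,0.01,0.015,-0.6],[0,0,0,0,0,0,-0.6]]}}

```text
time: 6.45
ee_pos: [0.625, -0.1208, 0.1288]
eef_rot: [0.908, 0.419, 0.011, 0.007]
ft_force: [0.2, 0.1, 0.2]
width: 0.0675
```

```bash
python3 - <<'E'
from h import *
print(read_state()["width"])
plan([([.629,-.112,.08],down(-38),2),([.629,-.112,.028],down(-38),4)],-.6)
E
```

```text
0.06749221314901473
now 6.45 [ 0.625  -0.1208  0.1288] jaw yaw -40.52 rows 6
[0.64, -0.42, -1.26, 0.0043, -0.0019, 0.0244, -0.6]
[0.64, -0.42, -1.26, 0.0045, -0.0015, 0.0244, -0.6]
[0.0, 0.0, 0.0, 0.0, 0.0, 0.013, -0.6]
[0.0, 0.0, 0.0, 0.0, 0.0, 0.013, -0.6]
[0.0, 0.0, 0.0, 0.0, 0.0, 0.013, -0.6]
[0.0, 0.0, 0.0, 0.0, 0.0, 0.013, -0.6]
```

Request:
{"name": "send_rows", "arguments": {"steps": [[0.6,-0.4,-1.2,0.004,-0.002,0.018,-0.6],[0.6,-0.4,-1.2,0.004,-0.0015,0.018,-0.6],[0,0,0,0,0,0.014,-0.6],[0,0,0,0,0,0.012,-0.6],[0,0,0,0,0,0.012,-0.6],[0,0,0,0,0,0.01,-0.6],[0,0,0,0,0,0.006,-0.6],[0,0,0,0,0,0.004,-0.6],[0,0,0,0,0,0,-0.6],[0,0,0,0,0,0,-0.6]]}}

```text
time: 7.45
ee_pos: [0.6295, -0.1091, 0.0302]
eef_rot: [0.898, 0.44, 0.001, -0.0]
ft_force: [-0.0, -0.2, 0.3]
width: 0.0696
```

```bash
python3 - <<'E'
from h import *
print(read_state()["width"])
plan([([.629,-.112,.028],down(-38),2)],-.6)
E
```

```text
0.06958614971454989
now 7.45 [ 0.6295 -0.1091  0.0302] jaw yaw -37.81 rows 2
[0.03, -0.06, 0.09, -0.0013, 0.0007, 0.0011, -0.6]
[0.03, -0.06, 0.09, -0.0013, 0.0007, 0.0011, -0.6]
```

Request:
{"name": "send_rows", "arguments": {"steps": [[0,0,0,-0.0015,0.0007,0.002,1],[0,0,0,0,0,0,1],[0,0,0,0,0,0,1],[0,0,0,0,0,0,1],[0,0,0,0,0,0,1],[0,0,0,0,0,0,1],[0,0,0,0,0,0,1],[0,0,0,0,0,0,1],[0,0,0,0,0,-0.01,1],[0,0,0,0,0,-0.02,1]]}}

```text
time: 8.45
ee_pos: [0.6278, -0.1109, 0.0581]
eef_rot: [0.898, 0.44, -0.0, -0.001]
ft_force: [-0.3, 0.2, -0.4]
width: 0.0447
```

```bash
python3 - <<'E'
from h import *
print(read_state()["width"])
plan([([.62,-.05,.20],down(-20)),([.6034,.314,.20],down(7.6))],1)
E
```

```text
0.044678669372042235
now 8.45 [ 0.6278 -0.1109  0.0581] jaw yaw -37.83 rows 13
[-0.02, -0.01, -4.46, 0.0108, -0.0109, -0.0355, 1]
[-0.02, -0.01, -4.46, 0.0117, -0.01, -0.0355, 1]
[-0.02, -0.01, -4.46, 0.0124, -0.0091, -0.0355, 1]
[-0.02, -0.01, -4.46, 0.0131, -0.0081, -0.0355, 1]
[0.0, 0.0, -3.07, 0.0374, -0.0156, 0.0, 1]
[0.0, 0.0, -3.07, 0.0382, -0.0135, 0.0, 1]
[0.0, 0.0, -3.07, 0.0388, -0.0115, 0.0, 1]
[0.0, 0.0, -3.07, 0.0394, -0.0094, 0.0, 1]
[0.0, 0.0, -3.07, 0.0398, -0.0073, 0.0, 1]
[0.0, 0.0, -3.07, 0.0402, -0.0051, 0.0, 1]
[0.0, 0.0, -3.07, 0.0404, -0.003, 0.0, 1]
[0.0, 0.0, -3.07, 0.0405, -0.0008, 0.0, 1]
[0.0, 0.0, -3.07, 0.0405, 0.0014, 0.0, 1]
```

The grip is at 44.7 mm, so the pack is held.

Request:
{"name": "send_rows", "arguments": {"steps": [[0,0,-4.4,0.011,-0.011,-0.035,1],[0,0,-4.4,0.0115,-0.01,-0.035,1],[0,0,-4.4,0.0125,-0.009,-0.035,1],[0,0,-4.4,0.013,-0.008,-0.03,1],[0,0,-3,0.0375,-0.0155,0,1],[0,0,-3,0.038,-0.0135,0,1],[0,0,-3,0.039,-0.0115,0,1],[0,0,-3,0.0395,-0.0095,0,1],[0,0,-3,0.04,-0.0075,0,1],[0,0,-3,0.04,-0.005,0,1]]}}

```text
time: 9.45
ee_pos: [0.6089, 0.1928, 0.2105]
eef_rot: [0.718, 0.696, 0.003, 0.004]
ft_force: [0.8, -0.3, -2.3]
width: 0.0444
```

```bash
python3 - <<'E'
from h import *
print(read_state()["width"])
plan([([.6034,.31,.16],down(7.6))],1)
E
```

```text
0.04438719355182979
now 9.45 [0.6089 0.1928 0.2105] jaw yaw -1.82 rows 3
[0.2, 0.03, -3.14, 0.039, -0.0033, 0.0168, 1]
[0.2, 0.03, -3.14, 0.0391, -0.0011, 0.0168, 1]
[0.2, 0.03, -3.14, 0.0391, 0.0011, 0.0168, 1]
```

Request:
{"name": "send_rows", "arguments": {"steps": [[0.2,0,-3,0.037,-0.003,0.015,1],[0.2,0,-3,0.037,-0.001,0.012,1],[0.2,0,-3,0.03,0.001,0.01,1],[0,0,0,0.006,0,0.005,1],[0,0,0,0,0,0.015,1],[0,0,0,0,0,0.015,1],[0,0,0,0,0,0.015,1],[0,0,0,0,0,0.015,1],[0,0,0,0,0,0.01,1],[0,0,0,0,0,0,1]]}}

```text
time: 10.45
ee_pos: [0.602, 0.3082, 0.0948]
eef_rot: [0.658, 0.753, 0.0, 0.001]
ft_force: [-0.4, 0.1, -1.2]
width: 0.0445
```

```bash
python3 - <<'E'
from h import *
print(read_state()["width"])
im,_=camera("side"); cv2.imwrite("pics/s4.png",im[0:250,100:420])
plan([([.6034,.31,.08],down(7.6))],1)
E
```

```text
0.04453832024643228
now 10.5 [0.6024 0.3083 0.0957] jaw yaw 7.63 rows 1
[0.14, 0.07, 0.03, 0.0016, 0.0012, 0.0157, 1]
```

View pics/s4.png

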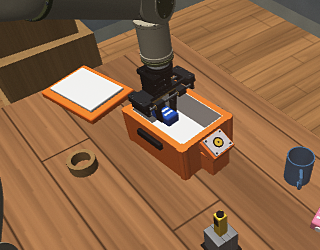

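Request:
{"name": "send_rows", "arguments": {"steps": [[0,0,0,0,0,0.009,1],[0,0,0,0,0,0.005,1],[0,0,0,0,0,0,-0.5],[0,0,0,0,0,0,-0.5],[0,0,0,0,0,0,-0.5],[0,0,0,0,0,-0.02,-0.5],[0,0,0,0,0,-0.03,-0.5],[0,0,0,0,0,-0.03,-0.6],[0,0,0,0,0,-0.03,-0.6],[0,0,0,0,0,0,-0.6]]}}

```text
time: 11.5
ee_pos: [0.6035, 0.3091, 0.1986]
eef_rot: [0.658, 0.753, 0.003, 0.002]
ft_force: [-0.0, 0.1, -0.4]
width: 0.0693
```

```bash
python3 - <<'E'
from h import *
print(read_state()["width"])
im,_=camera("wrist"); cv2.imwrite("pics/w5.png",im)
plan([([.60,.1,.23],down(-30)),([.610,-.27,.16],down(-85.6)),([.619,-.3075,.09],down(-85.6)),([.619,-.3075,.028],down(-85.6),4)],-.6,vmax=.046)
E
```

```text
0.06929166973030537
now 11.55 [0.6027 0.3088 0.1963] jaw yaw 7.63 rows 20
[0.06, -0.02, 7.53, -0.0413, -0.0061, -0.0068, -0.6]
[0.06, -0.02, 7.53, -0.0418, -0.0006, -0.0068, -0.6]
[0.06, -0.02, 7.53, -0.0415, 0.0049, -0.0067, -0.6]
[0.06, -0.02, 7.53, -0.0405, 0.0103, -0.0067, -0.6]
[0.06, -0.02, 7.53, -0.0388, 0.0155, -0.0067, -0.6]
[0.0, 0.0, 6.18, -0.035, 0.0215, 0.0078, -0.6]
[0.0, 0.0, 6.18, -0.0325, 0.0252, 0.0078, -0.6]
[0.0, 0.0, 6.18, -0.0296, 0.0285, 0.0078, -0.6]
[0.0, 0.0, 6.18, -0.0264, 0.0315, 0.0078, -0.6]
[0.0, 0.0, 6.18, -0.0228, 0.0342, 0.0078, -0.6]
[0.0, 0.0, 6.18, -0.019, 0.0365, 0.0078, -0.6]
[0.0, 0.0, 6.18, -0.015, 0.0383, 0.0078, -0.6]
[0.0, 0.0, 6.18, -0.0108, 0.0397, 0.0078, -0.6]
[0.0, 0.0, 6.18, -0.0065, 0.0406, 0.0078, -0.6]
[0.0, 0.0, 0.0, 0.003, 0.019, 0.035, -0.6]
[0.0, 0.0, 0.0, 0.003, 0.019, 0.035, -0.6]
[0.0, 0.0, 0.0, 0.0, 0.0, 0.0155, -0.6]
[0.0, 0.0, 0.0, 0.0, 0.0, 0.0155, -0.6]
[0.0, 0.0, 0.0, 0.0, 0.0, 0.0155, -0.6]
[0.0, 0.0, 0.0, 0.0, 0.0, 0.0155, -0.6]
```

View pics/w5.png

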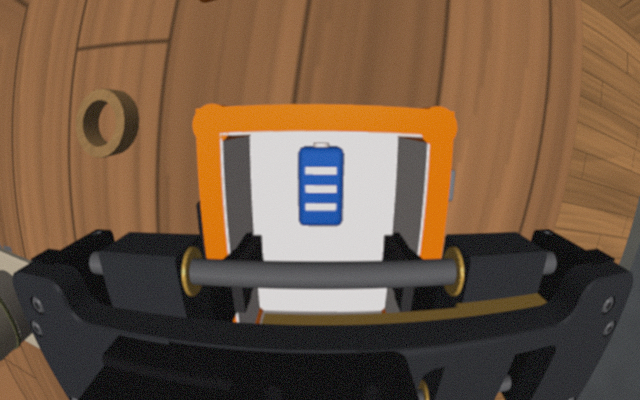

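Pack A lies flat in the box at wrist (321,186). On to pack B.

Request:
{"name": "send_rows", "arguments": {"steps": [[0,0,7.5,-0.0415,-0.006,-0.007,-0.6],[0,0,7.5,-0.042,-0.0005,-0.007,-0.6],[0,0,7.5,-0.0415,0.005,-0.007,-0.6],[0,0,7.5,-0.0405,0.0105,-0.007,-0.6],[0,0,7.5,-0.039,0.0155,-0.006,-0.6],[0,0,6.2,-0.035,0.0215,0.007,-0.6],[0,0,6.2,-0.0325,0.025,0.007,-0.6],[0,0,6.2,-0.0295,0.0285,0.007,-0.6],[0,0,6.2,-0.0265,0.0315,0.007,-0.6],[0,0,6.2,-0.023,0.034,0.007,-0.6]]}}

```text
time: 12.55
ee_pos: [0.596, -0.1121, 0.1869]
eef_rot: [0.972, 0.236, -0.0, -0.002]
ft_force: [-0.1, 0.9, -0.1]
width: 0.0693
```

```bash
python3 - <<'E'
from h import *
plan([([.619,-.3,.15],down(-85.6))],-.6,vmax=.046)
E
```

```text
now 12.55 [ 0.596  -0.1121  0.1869] jaw yaw -62.72 rows 5
[-0.04, 0.0, 4.58, -0.0131, 0.0355, 0.0072, -0.6]
[-0.04, 0.0, 4.58, -0.0103, 0.0365, 0.0073, -0.6]
[-0.04, 0.0, 4.58, -0.0073, 0.0372, 0.0073, -0.6]
[-0.04, 0.0, 4.58, -0.0043, 0.0376, 0.0073, -0.6]
[-0.04, 0.0, 4.58, -0.0013, 0.0379, 0.0073, -0.6]
```

Request:
{"name": "send_rows", "arguments": {"steps": [[0,0,4.5,-0.013,0.034,0.007,-0.6],[0,0,4.5,-0.01,0.034,0.007,-0.6],[0,0,4.5,-0.007,0.034,0.007,-0.6],[0,0,4.5,-0.004,0.034,0.007,-0.6],[0,0,4,-0.001,0.03,0.007,-0.6],[0,0,0,0,0.01,0,-0.6],[0,0,0,0,0,0,-0.6],[0,0,0,0,0,0.012,-0.6],[0,0,0,0,0,0.012,-0.6],[0,0,0,0,0,0,-0.6]]}}

```text
time: 13.55
ee_pos: [0.6101, -0.3006, 0.1157]
eef_rot: [0.999, 0.035, -0.005, -0.003]
ft_force: [0.6, -0.0, -0.6]
width: 0.0695
```

```bash
python3 - <<'E'
from h import *
im,_=camera("wrist"); cv2.imwrite("pics/w6.png",im)
plan([([.619,-.3075,.09],down(-85.6)),([.619,-.3075,.028],down(-85.6),5)],-.6,vmax=.046)
E
```

```text
now 13.6 [ 0.6104 -0.3007  0.1165] jaw yaw -85.94 rows 6
[-0.31, 0.56, -0.34, 0.0083, 0.0076, 0.0264, -0.6]
[0.0, 0.0, 0.0, 0.0, 0.0, 0.0124, -0.6]
[0.0, 0.0, 0.0, 0.0, 0.0, 0.0124, -0.6]
[0.0, 0.0, 0.0, 0.0, 0.0, 0.0124, -0.6]
[0.0, 0.0, 0.0, 0.0, 0.0, 0.0124, -0.6]
[0.0, 0.0, 0.0, 0.0, 0.0, 0.0124, -0.6]
```

View pics/w6.png

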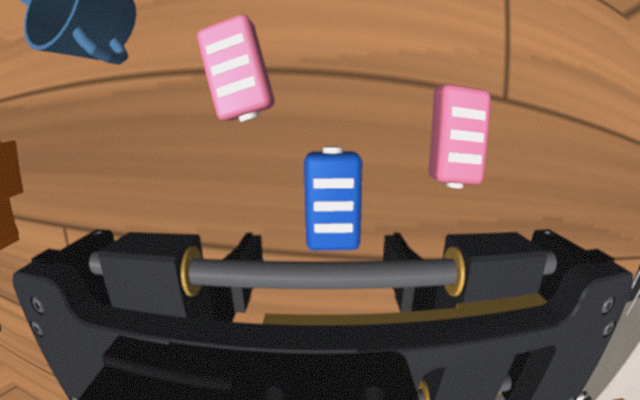

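Pack B is at wrist (333,200), between the open fingers, with the pink packs well clear. Descending.

Request:
{"name": "send_rows", "arguments": {"steps": [[-0.3,0.6,0,0.007,0.006,0.013,-0.6],[0,0,0,0.001,0.001,0.013,-0.6],[0,0,0,0,0,0.013,-0.6],[0,0,0,0,0,0.013,-0.6],[0,0,0,0,0,0.013,-0.6],[0,0,0,0,0,0.012,-0.6],[0,0,0,0,0,0.007,-0.6],[0,0,0,0,0,0.004,-0.6],[0,0,0,0,0,0,-0.6],[0,0,0,0,0,0,-0.6]]}}

```text
time: 14.6
ee_pos: [0.6202, -0.3057, 0.0201]
eef_rot: [0.999, 0.037, 0.001, -0.0]
ft_force: [-0.1, 0.2, 1.0]
width: 0.0696
```

```bash
python3 - <<'E'
from h import *
plan([([.619,-.3075,.028],down(-85.6),2)],-.6,vmax=.046)
E
```

```text
now 14.6 [ 0.6202 -0.3057  0.0201] jaw yaw -85.79 rows 2
[-0.01, -0.04, -0.09, -0.0006, 0.0009, -0.004, -0.6]
[-0.01, -0.04, -0.09, -0.0006, 0.0009, -0.004, -0.6]
```

Request:
{"name": "send_rows", "arguments": {"steps": [[0,0,0,-0.0005,0.001,-0.006,1],[0,0,0,0,0,0,1],[0,0,0,0,0,0,1],[0,0,0,0,0,0,1],[0,0,0,0,0,0,1],[0,0,0,0,0,0,1],[0,0,0,0,0,0,1],[0,0,0,0,0,0,1],[0,0,0,0,0,-0.01,1],[0,0,0,0,0,-0.03,1]]}}

```text
time: 15.6
ee_pos: [0.6183, -0.3058, 0.0659]
eef_rot: [0.999, 0.037, -0.001, -0.001]
ft_force: [-0.3, -0.6, -0.5]
width: 0.0447
```

```bash
python3 - <<'E'
from h import *
print(read_state()["width"])
th=np.radians(7.6);c=np.array([.610,.2645]);t=c-.05*np.array([-np.sin(th),np.cos(th)]);print(t)
plan([([.62,-.25,.20],down(-85.6)),([*t,.22],down(-55))],1,vmax=.046)
E
```

```text
0.04471481333919028
[0.61661282 0.21493922]
now 15.6 [ 0.6183 -0.3058  0.0659] jaw yaw -85.78 rows 15
[-0.04, 0.03, -0.05, 0.0014, -0.014, -0.0335, 1]
[-0.04, 0.03, -0.05, 0.0014, -0.0139, -0.0335, 1]
[-0.04, 0.03, -0.05, 0.0014, -0.0139, -0.0335, 1]
[-0.04, 0.03, -0.05, 0.0015, -0.0139, -0.0335, 1]
[0.0, 0.0, -2.78, 0.0029, -0.0422, -0.0018, 1]
[0.0, 0.0, -2.78, 0.005, -0.042, -0.0018, 1]
[0.0, 0.0, -2.78, 0.007, -0.0417, -0.0018, 1]
[0.0, 0.0, -2.78, 0.009, -0.0413, -0.0018, 1]
[0.0, 0.0, -2.78, 0.011, -0.0408, -0.0018, 1]
[0.0, 0.0, -2.78, 0.013, -0.0402, -0.0018, 1]
[0.0, 0.0, -2.78, 0.0149, -0.0395, -0.0018, 1]
[0.0, 0.0, -2.78, 0.0168, -0.0388, -0.0018, 1]
[0.0, 0.0, -2.78, 0.0187, -0.0379, -0.0018, 1]
[0.0, 0.0, -2.78, 0.0205, -0.037, -0.0018, 1]
[0.0, 0.0, -2.78, 0.0223, -0.0359, -0.0018, 1]
```

Request:
{"name": "send_rows", "arguments": {"steps": [[0,0,0,0.0015,-0.014,-0.034,1],[0,0,0,0.0015,-0.014,-0.034,1],[0,0,0,0.0015,-0.014,-0.034,1],[0,0,0,0.0015,-0.014,-0.034,1],[0,0,-0.3,0.003,-0.042,-0.002,1],[0,0,-0.3,0.003,-0.042,-0.002,1],[0,0,-0.3,0.003,-0.042,-0.002,1],[0,0,-0.3,0.003,-0.042,-0.002,1],[0,0,-0.3,0.003,-0.042,-0.002,1],[0,0,-0.3,0.003,-0.042,-0.002,1]]}}

```text
time: 16.6
ee_pos: [0.6164, 0.0025, 0.2313]
eef_rot: [0.999, 0.045, 0.004, 0.001]
ft_force: [0.4, -0.4, -0.6]
width: 0.0448
```

```bash
python3 - <<'E'
from h import *
print(read_state()["width"],read_state()["joint_positions"].round(2))
plan([([.617,.214,.2],down(-82.4)),([.617,.214,.083],down(-82.4),6)],1,vmax=.046)
E
```

```text
0.044829871217325276 [-0.67  0.38  0.77  1.54 -0.26  1.33 -1.36]
now 16.6 [0.6164 0.0025 0.2313] jaw yaw -84.88 rows 11
[0.04, -0.08, -0.5, 0.0038, -0.0421, 0.0062, 1]
[0.04, -0.08, -0.5, 0.0042, -0.0421, 0.0062, 1]
[0.04, -0.08, -0.5, 0.0046, -0.0421, 0.0062, 1]
[0.04, -0.08, -0.5, 0.005, -0.042, 0.0062, 1]
[0.04, -0.08, -0.5, 0.0053, -0.042, 0.0062, 1]
[0.0, 0.0, 0.0, 0.0, 0.0, 0.0195, 1]
[0.0, 0.0, 0.0, 0.0, 0.0, 0.0195, 1]
[0.0, 0.0, 0.0, 0.0, 0.0, 0.0195, 1]
[0.0, 0.0, 0.0, 0.0, 0.0, 0.0195, 1]
[0.0, 0.0, 0.0, 0.0, 0.0, 0.0195, 1]
[0.0, 0.0, 0.0, 0.0, 0.0, 0.0195, 1]
```

Request:
{"name": "send_rows", "arguments": {"steps": [[0,0,-0.5,0.004,-0.042,0.006,1],[0,0,-0.5,0.004,-0.042,0.006,1],[0,0,-0.5,0.0045,-0.042,0.006,1],[0,0,-0.5,0.005,-0.036,0.006,1],[0,0,-0.5,0.005,-0.03,0.006,1],[0,0,0,0,-0.008,0.005,1],[0,0,0,0,0,0.015,1],[0,0,0,0,0,0.018,1],[0,0,0,0,0,0.018,1],[0,0,0,0,0,0,1]]}}

```text
time: 17.6
ee_pos: [0.6162, 0.2153, 0.1467]
eef_rot: [0.998, 0.07, 0.006, -0.0]
ft_force: [0.1, 0.2, -1.2]
width: 0.0449
```

```bash
python3 - <<'E'
from h import *
print(read_state()["width"],read_state()["joint_positions"].round(2))
plan([([.617,.214,.083],down(-82.4),3)],1,vmax=.046)
E
```

```text
0.04490674601206675 [-0.89  0.51  0.65  1.54 -0.32  1.19 -1.61]
now 17.6 [0.6162 0.2153 0.1467] jaw yaw -82.02 rows 3
[0.01, -0.23, 0.13, 0.0, 0.0005, 0.0212, 1]
[0.01, -0.23, 0.13, 0.0, 0.0005, 0.0212, 1]
[0.01, -0.23, 0.13, 0.0001, 0.0005, 0.0212, 1]
```

Request:
{"name": "send_rows", "arguments": {"steps": [[0,-0.3,0,0,0,0.018,1],[0,-0.3,0,0,0,0.018,1],[0,0,0,0,0,0.014,1],[0,0,0,0,0,0.005,1],[0,0,0,0,0,0,-0.4],[0,0,0,0,0,0,-0.4],[0,0,0,0,0,0,-0.4],[0,0,0,0,0,-0.01,-0.4],[0,0,0,0,0,-0.03,-0.4],[0,0,0,0,0,-0.04,-0.4]]}}

```text
time: 18.6
ee_pos: [0.6157, 0.2114, 0.1685]
eef_rot: [0.998, 0.067, -0.002, 0.002]
ft_force: [1.2, 0.7, 0.6]
width: 0.0609
```

```bash
python3 - <<'E'
from h import *
print(read_state()["width"],read_state()["joint_positions"].round(2))
im,_=camera("wrist"); cv2.imwrite("pics/w7.png",im)
plan([([.60,.12,.24],down(-50)),([.466,-.112,.24],down(-1.4))],-.2,vmax=.046)
E
```

```text
0.06093934569276293 [-0.88  0.5   0.66  1.5  -0.31  1.25 -1.62]
now 18.65 [0.6189 0.212  0.1767] jaw yaw -82.28 rows 12
[0.02, -0.07, -6.46, -0.0061, 0.0177, -0.0127, -0.2]
[0.02, -0.07, -6.46, -0.0081, 0.0169, -0.0127, -0.2]
[0.02, -0.07, -6.46, -0.01, 0.0159, -0.0127, -0.2]
[0.02, -0.07, -6.46, -0.0117, 0.0147, -0.0127, -0.2]
[0.02, -0.07, -6.46, -0.0133, 0.0133, -0.0127, -0.2]
[0.0, 0.0, -6.94, -0.036, 0.0131, 0.0, -0.2]
[0.0, 0.0, -6.94, -0.0373, 0.0086, 0.0, -0.2]
[0.0, 0.0, -6.94, -0.0381, 0.0041, 0.0, -0.2]
[0.0, 0.0, -6.94, -0.0383, -0.0006, 0.0, -0.2]
[0.0, 0.0, -6.94, -0.0379, -0.0052, 0.0, -0.2]
[0.0, 0.0, -6.94, -0.037, -0.0097, 0.0, -0.2]
[0.0, 0.0, -6.94, -0.0356, -0.0141, 0.0, -0.2]
```

View pics/w7.png

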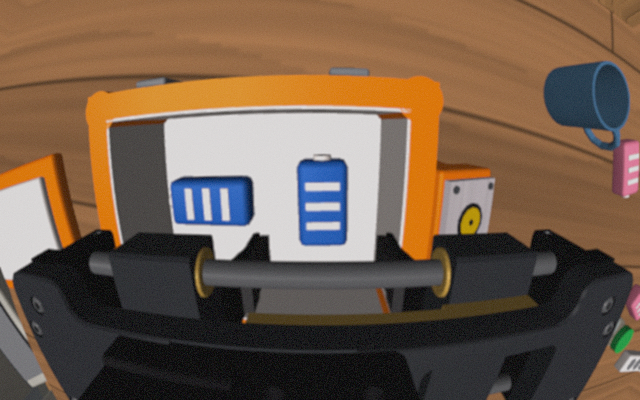

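Both packs are in the box, at wrist (212,200) and (322,200). Now for the probe.

Request:
{"name": "send_rows", "arguments": {"steps": [[0,0,-6.4,-0.006,0.0175,-0.012,-0.2],[0,0,-6.4,-0.008,0.017,-0.012,-0.2],[0,0,-6.4,-0.01,0.016,-0.012,-0.2],[0,0,-6.4,-0.0115,0.0145,-0.012,-0.2],[0,0,-6.4,-0.0135,0.0135,-0.012,-0.2],[0,0,-6.9,-0.036,0.013,0,-0.2],[0,0,-6.9,-0.0375,0.0085,0,-0.2],[0,0,-6.9,-0.038,0.004,0,-0.2],[0,0,-6.9,-0.0385,-0.0005,0,-0.2],[0,0,-6.9,-0.038,-0.005,0,-0.2]]}}

```text
time: 19.65
ee_pos: [0.5109, -0.0529, 0.2514]
eef_rot: [0.782, 0.624, 0.015, 0.006]
ft_force: [-0.3, -0.8, 0.1]
width: 0.0519
```

```bash
python3 - <<'E'
from h import *
plan([([.466,-.112,.21],down(-1.4))],-.2,vmax=.046)
E
```

```text
now 19.65 [ 0.5109 -0.0529  0.2514] jaw yaw -12.83 rows 2
[0.83, -0.39, -5.71, -0.0341, -0.0159, 0.0197, -0.2]
[0.83, -0.39, -5.71, -0.0322, -0.0189, 0.0202, -0.2]
```

Request:
{"name": "send_rows", "arguments": {"steps": [[0.5,-0.2,-3,-0.022,-0.01,0.01,-0.2],[0.5,-0.2,-3,-0.018,-0.01,0.01,-0.2],[0.3,-0.2,-2.5,-0.014,-0.008,0.01,-0.2],[0.2,-0.1,-1,-0.004,-0.003,0.005,-0.2],[0,0,0,0,0,0,-0.2],[0,0,0,0,0,0,-0.2],[0,0,0,0,0,0,-0.2],[0,0,0,0,0,0,-0.2],[0,0,0,0,0,0,-0.2],[0,0,0,0,0,0,-0.2]]}}

```text
time: 20.65
ee_pos: [0.4714, -0.1111, 0.2221]
eef_rot: [0.727, 0.686, 0.008, 0.003]
ft_force: [-0.5, 0.7, -0.1]
width: 0.0519
```

```bash
python3 - <<'E'
from h import *
for n in ("wrist","side","scene"):
    im,d=camera(n); 
    if n=="wrist": cv2.imwrite("pics/w8.png",im)
    elif n=="side": cv2.imwrite("pics/s8.png",cv2.resize(im[130:280,240:420],None,fx=4,fy=4,interpolation=2))
    else: cv2.imwrite("pics/c8.png",cv2.resize(im[110:260,220:400],None,fx=4,fy=4,interpolation=2))
print(proj("side",[[.466,-.112,.145],[.466,-.112,.110]]),proj("scene",[[.466,-.112,.145]]))
plan([([.466,-.112,.117],down(-1.4),7)],-.2,vmax=.046)
E
```

```text
[[319.79487992 214.02671218]
 [320.06703129 222.78491828]] [[291.73991161 186.67534928]]
now 20.8 [ 0.4712 -0.1114  0.222 ] jaw yaw -3.33 rows 7
[0.13, -0.06, -0.28, -0.0002, -0.001, 0.015, -0.2]
[0.13, -0.06, -0.28, -0.0002, -0.0009, 0.015, -0.2]
[0.13, -0.06, -0.28, -0.0002, -0.0009, 0.015, -0.2]
[0.13, -0.06, -0.28, -0.0002, -0.0009, 0.015, -0.2]
[0.13, -0.06, -0.28, -0.0002, -0.0008, 0.015, -0.2]
[0.13, -0.06, -0.28, -0.0001, -0.0008, 0.015, -0.2]
[0.13, -0.06, -0.28, -0.0001, -0.0008, 0.015, -0.2]
```

View pics/w8.png

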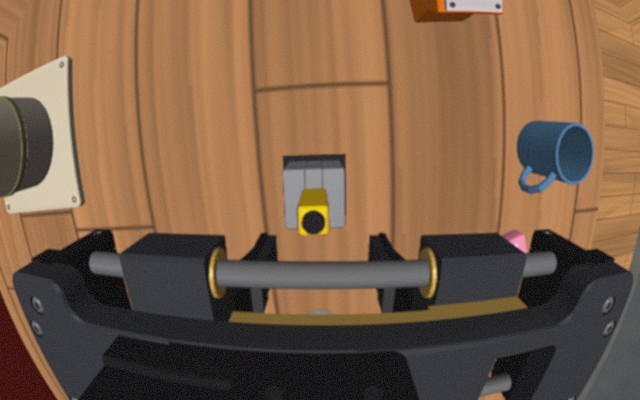

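View pics/s8.png

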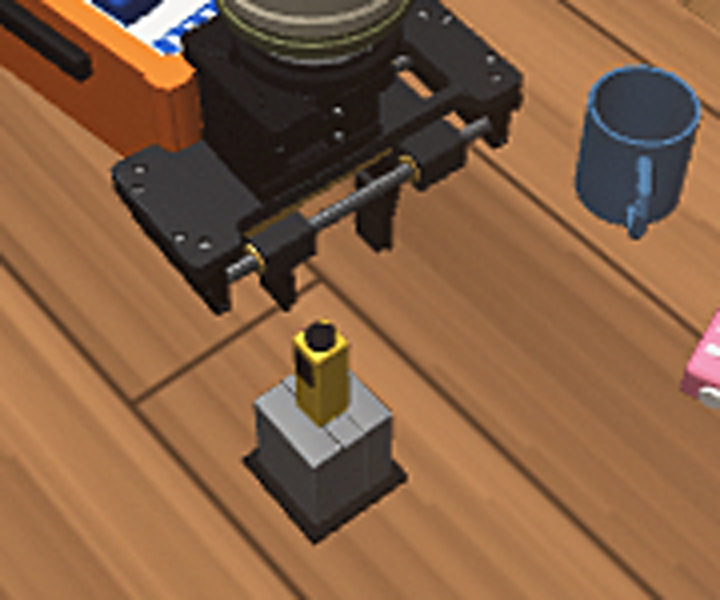

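View pics/c8.png

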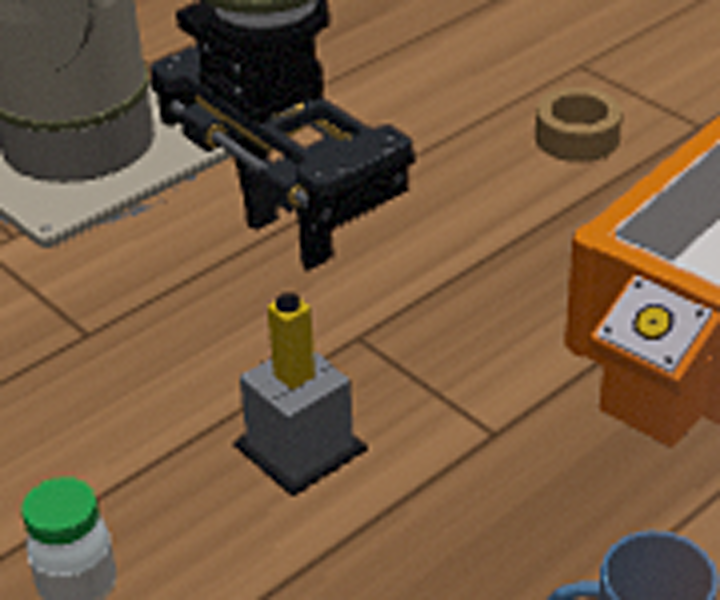

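The probe top is at side (320,213.7) and scene (292,185.8), within a pixel of the prediction from (0.466,-0.112). Descending.

Request:
{"name": "send_rows", "arguments": {"steps": [[0.3,-0.2,-0.8,-0.0003,-0.0025,0.012,-0.2],[0.3,-0.1,-0.6,-0.0003,-0.002,0.013,-0.2],[0.2,0,-0.4,0,-0.0007,0.013,-0.2],[0,0,0,0,0,0.013,-0.2],[0,0,0,0,0,0.013,-0.2],[0,0,0,0,0,0.012,-0.2],[0,0,0,0,0,0.009,-0.2],[0,0,0,0,0,0.005,-0.2],[0,0,0,0,0,0,-0.2],[0,0,0,0,0,0,-0.2]]}}

```text
time: 21.8
ee_pos: [0.4634, -0.1117, 0.1213]
eef_rot: [0.715, 0.699, -0.002, -0.002]
ft_force: [1.4, 0.2, -0.5]
width: 0.0521
```

```bash
python3 - <<'E'
from h import *
plan([([.466,-.112,.117],down(-1.4))],-.2,vmax=.046)
E
```

```text
now 21.8 [ 0.4634 -0.1117  0.1213] jaw yaw -1.31 rows 1
[-0.27, -0.01, 0.09, -0.0002, 0.0026, 0.0043, -0.2]
```

Request:
{"name": "send_rows", "arguments": {"steps": [[-0.3,0,0,0,0.0026,0.004,-0.2],[0,0,0,0,0,0,-0.2],[0,0,0,0,0,0,1],[0,0,0,0,0,0,1],[0,0,0,0,0,0,1],[0,0,0,0,0,0,1],[0,0,0,0,0,0,1],[0,0,0,0,0,0,1],[0,0,0,0,0,0,1],[0,0,0,0,0,0,1]]}}

```text
time: 22.8
ee_pos: [0.4674, -0.1118, 0.1185]
eef_rot: [0.715, 0.699, 0.002, 0.001]
ft_force: [0.1, 0.2, -0.5]
width: 0.0236
```

```bash
python3 - <<'E'
from h import *
s=read_state();print({k:np.round(v,4) for k,v in s.items() if k in("ee_pos","eef_rot","width","ft_force")})
plan([([.466,-.112,.23],down(-1.4))],1,vmax=.046)
E
```

```text
{'ee_pos': array([ 0.4674, -0.1118,  0.1185]), 'eef_rot': array([0.7151, 0.699 , 0.0018, 0.0012]), 'ft_force': array([ 0.1345,  0.2176, -0.4706]), 'width': np.float64(0.0236)}
now 22.8 [ 0.4674 -0.1118  0.1185] jaw yaw -1.3 rows 3
[0.08, -0.02, 0.03, -0.0001, -0.0003, -0.0372, 1]
[0.08, -0.02, 0.03, -0.0001, -0.0004, -0.0372, 1]
[0.08, -0.02, 0.03, -0.0001, -0.0004, -0.0372, 1]
```

Request:
{"name": "send_rows", "arguments": {"steps": [[0,0,0,0,0,-0.01,1],[0,0,0,0,0,-0.015,1],[0,0,0,0,0,-0.02,1],[0,0,0,0,0,-0.025,1],[0,0,0,0,0,-0.025,1],[0,0,0,0,0,-0.025,1],[0,0,0,0,0,-0.01,1],[0,0,0,0,0,0,1],[0,0,0,0,0,0,1],[0,0,0,0,0,0,1]]}}

```text
time: 23.8
ee_pos: [0.4649, -0.1127, 0.255]
eef_rot: [0.716, 0.698, 0.001, 0.001]
ft_force: [-0.3, 0.8, -1.7]
width: 0.024
```

```bash
cat >> h.py <<'E'
SP=np.array([.6325,.0988,.1055]); TH=np.radians(7.6)
NV=np.array([np.cos(np.radians(65))*np.sin(TH),-np.cos(np.radians(65))*np.cos(TH),np.sin(np.radians(65))])
UX=np.array([np.cos(TH),np.sin(TH),0])
def final():
    z=-NV;y=UX;x=np.cross(y,z);return R.from_matrix(np.stack([x,y,z],1))
E
python3 - <<'E'
from h import *
s=read_state();print(s["width"],s["joint_positions"].round(2))
F=final()
pre=SP+NV*(.1085+.05); print(pre)
plan([(pre+[0,0,.06],F)],1,vmax=.04,wmax=5)
for n in ("side","scene"):
    im,d=camera(n); cv2.imwrite(f"pics/{n}9.png",im)
    print(proj(n,s["ee_pos"]),proj(n,s["ee_pos"]+R.from_quat(s["eef_rot"]).apply([0,0,.1085])))
E
```

```text
0.02398057056053403 [-0.55 -0.04  0.69  1.84  0.03  1.33  0.1 ]
[0.64135919 0.03240343 0.24914978]
now 23.8 [ 0.4649 -0.1127  0.255 ] jaw yaw -1.43 rows 6
[0.34, 4.16, -1.48, 0.0249, 0.0288, -0.009, 1]
[0.34, 4.16, -1.48, 0.0247, 0.0294, -0.0074, 1]
[0.34, 4.16, -1.48, 0.0245, 0.03, -0.0057, 1]
[0.34, 4.16, -1.48, 0.024, 0.0306, -0.0042, 1]
[0.34, 4.16, -1.48, 0.0235, 0.0312, -0.0026, 1]
[0.34, 4.16, -1.48, 0.0228, 0.0318, -0.0011, 1]
[318.60024662 182.87912014] [319.649101   214.05420561]
[288.63962166 155.0125745 ] [291.324752   186.23814906]
```

```bash
python3 - <<'E'
import cv2,numpy as np
a=cv2.imread("pics/side9.png")[150:250,270:370];b=cv2.imread("pics/scene9.png")[120:220,240:340]
cv2.imwrite("pics/x9.png",np.hstack([cv2.resize(i,None,fx=4,fy=4,interpolation=2) for i in(a,b)]))
E
```

```text
(no output)
```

View pics/x9.png

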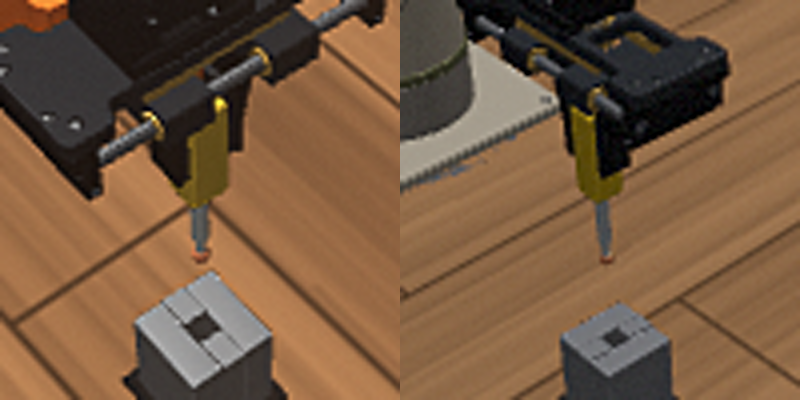

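Request:
{"name": "send_rows", "arguments": {"steps": [[0.3,3.5,-1.3,0.022,0.025,-0.009,1],[0.3,4,-1.4,0.0245,0.029,-0.007,1],[0.3,4,-1.4,0.0245,0.03,-0.006,1],[0.3,4,-1.4,0.024,0.03,-0.004,1],[0.3,4,-1.4,0.0235,0.031,-0.0025,1],[0.3,3.5,-1.3,0.019,0.025,-0.001,1],[0.1,1.2,-0.4,0.005,0.008,0,1],[0,0,0,0,0,0,1],[0,0,0,0,0,0,1],[0,0,0,0,0,0,1]]}}

```text
time: 24.9
ee_pos: [0.642, 0.0363, 0.2987]
eef_rot: [0.643, 0.734, 0.139, -0.168]
ft_force: [-0.8, -0.4, 0.1]
width: 0.0238
```

```bash
python3 - <<'E'
from h import *
s=read_state();print(s["width"],s["joint_positions"].round(2))
F=final()
plan([(SP+NV*(.1085+.03),F)],1,vmax=.02,wmax=5)
E
```

```text
0.023803746662463352 [-0.35  0.48  0.65  1.31 -0.69  1.64  0.42]
now 24.9 [0.642  0.0363 0.2987] jaw yaw 7.75 rows 4
[-0.16, -0.06, -0.04, -0.0062, -0.0001, 0.0158, 1]
[-0.16, -0.06, -0.04, -0.0062, -0.0001, 0.0158, 1]
[-0.16, -0.06, -0.04, -0.0061, -0.0002, 0.0158, 1]
[-0.16, -0.06, -0.04, -0.0061, -0.0002, 0.0158, 1]
```

Request:
{"name": "send_rows", "arguments": {"steps": [[-0.2,0,0,-0.006,0,0.012,1],[-0.2,0,0,-0.006,0,0.014,1],[-0.2,0,0,-0.006,0,0.014,1],[0,0,0,-0.005,0,0.012,1],[0,0,0,-0.001,0,0.005,1],[0,0,0,0,0,0,1],[0,0,0,0,0,0,1],[0,0,0,0,0,0,1],[0,0,0,0,0,0,1],[0,0,0,0,0,0,1]]}}

```text
time: 25.9
ee_pos: [0.6392, 0.0376, 0.2346]
eef_rot: [0.644, 0.733, 0.144, -0.163]
ft_force: [0.6, -0.3, -0.7]
width: 0.0236
```

```bash
python3 - <<'E'
from h import *
s=read_state();print(s["width"],s["ft_force"].round(2))
plan([(SP+NV*(.1085+.015),final())],1,vmax=.02,wmax=5)
v=[]
for n in ("side","scene"):
    im,d=camera(n); cv2.imwrite(f"pics/{n}10.png",im)
    p=s["ee_pos"];z=R.from_quat(s["eef_rot"]).apply([0,0,1])
    c=proj(n,SP).round().astype(int); print(n,c,"tip pred",proj(n,p+.1085*z),"top pred",proj(n,p-.0265*z),"spot",proj(n,SP))
    v.append(cv2.resize(im[c[1]-70:c[1]+30,c[0]-50:c[0]+50],None,fx=4,fy=4,interpolation=2))
cv2.imwrite("pics/x10.png",np.hstack(v))
E
```

```text
0.023648731266214227 [ 0.63 -0.32 -0.69]
now 25.9 [0.6392 0.0376 0.2346] jaw yaw 7.37 rows 1
[0.22, -0.13, -0.15, 0.0011, 0.0013, 0.0195, 1]
side [318 142] tip pred [321.96297257 136.05816289] top pred [339.13824291 109.22134712] spot [318.21402696 141.52646496]
scene [383 191] tip pred [380.74687774 185.44179083] top pred [372.91869414 160.32339239] spot [382.89951838 190.94795796]
```

View pics/x10.png

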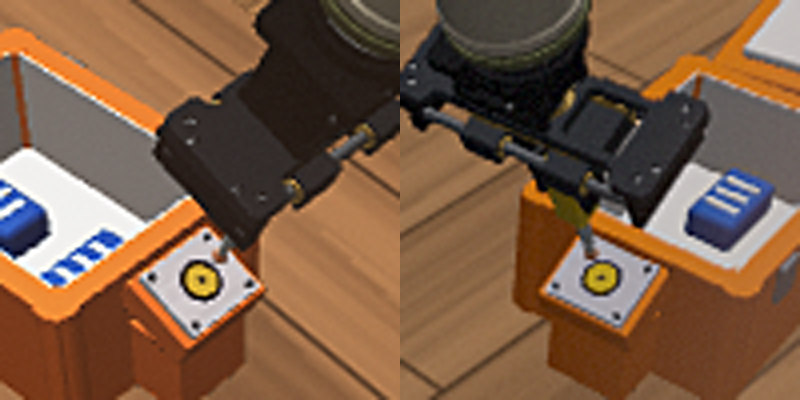

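```bash
python3 - <<'E'
from h import *
s=read_state();p=s["ee_pos"];r=R.from_quat(s["eef_rot"]);z=r.apply([0,0,1])
v=[]
for n in ("side","scene"):
    im=cv2.imread(f"pics/{n}10.png");c=proj(n,p+.08*z).round().astype(int)
    o=c-20; q=cv2.resize(im[o[1]:o[1]+40,o[0]:o[0]+40],None,fx=10,fy=10,interpolation=2)
    v0=q.copy()
    for d in (.0435,.1085):
        u=(proj(n,p+d*z)-o+.5)*10; cv2.circle(q,tuple(int(a) for a in u),4,(255,0,255),-1)
    a,b=[tuple(int(a) for a in (proj(n,p+d*z)-o+.5)*10) for d in(.02,.1085)]; cv2.line(q,a,b,(255,0,255),1)
    v.append(np.vstack([v0[:300],q[:300]]));print(n,o)
cv2.imwrite("pics/x11.png",np.hstack(v))
E
```

```text
side [305 111]
scene [359 161]
```

View pics/x11.png

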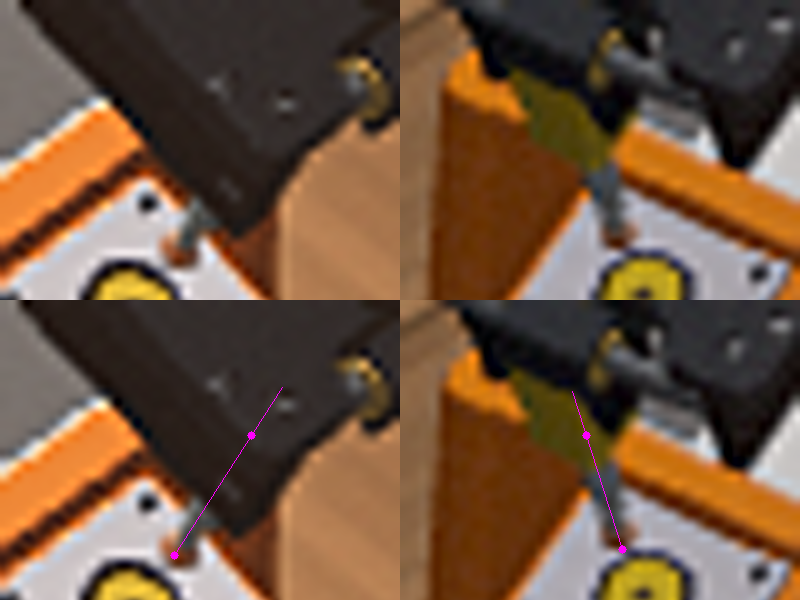

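The predicted probe axis overlays the shaft well, with the end within about 0.6 px. Approaching.

Request:
{"name": "send_rows", "arguments": {"steps": [[0.2,-0.1,-0.1,0.001,0.001,0.005,1],[0,0,0,0,0,0.005,1],[0,0,0,0,0,0.005,1],[0,0,0,0,0,0.004,1],[0,0,0,0,0,0.002,1],[0,0,0,0,0,0,1],[0,0,0,0,0,0,1],[0,0,0,0,0,0,1],[0,0,0,0,0,0,1],[0,0,0,0,0,0,1]]}}

```text
time: 27.0
ee_pos: [0.6388, 0.0485, 0.2141]
eef_rot: [0.643, 0.734, 0.142, -0.163]
ft_force: [0.1, -0.2, -1.3]
width: 0.0238
```

```bash
cat >> h.py <<'E'
def rep(k=6,tag="t",axial=.1085):
    f=[];P=[]
    for i in range(k):
        n=("side","scene")[i%2]; im,d=camera(n); cv2.imwrite(f"pics/{n}_{tag}.png",im)
        s=read_state();f.append(s["ft_force"]);P.append(s["ee_pos"])
    f=np.array(f);p=np.mean(P,0);r=R.from_quat(s["eef_rot"]);z=r.apply([0,0,1])
    e=p+axial*z-SP; F=final()
    print("t",s["time"],"F.n %.2f sd %.2f"%((f@NV).mean(),(f@NV).std()),"F",f.mean(0).round(2),"pos sd",np.std(P,0).max().round(5))
    print("end: along n %.4f"%(e@NV),"tool xy err (tip rel spot in final tool axes)",F.inv().apply(e).round(4),"tilt deg %.2f"%np.degrees(np.arccos(-z@NV)),"w",s["width"].round(4))
    v=[]
    for n in("side","scene"):
        im=cv2.imread(f"pics/{n}_{tag}.png");o=proj(n,SP+.02*NV).round().astype(int)-[20,20]
        q=cv2.resize(im[o[1]:o[1]+40,o[0]:o[0]+40],None,fx=10,fy=10,interpolation=2)
        print(n,"pix origin",o,"end pred crop",((proj(n,p+axial*z)-o+.5)*10).round(),"spot",((proj(n,SP)-o+.5)*10).round()); v.append(q)
    cv2.imwrite(f"pics/x_{tag}.png",np.hstack(v))
    plan([(SP+NV*axial,F)],1,vmax=.1,wmax=20)
E
python3 -c "
from h import *
rep(8,'a')"
```

```text
t 27.4 F.n -1.14 sd 0.40 F [-0.04 -0.27 -1.37] pos sd 7e-05Traceback (most recent call last):
  File "<string>", line 3, in <module>
    rep(8,'a')
    ~~~^^^^^^^
  File "h.py", line 46, in rep
    print("end: along n %.4f"%(e@NV),"tool xy err (tip rel spot in final tool axes)",F.inv().apply(e).round(4),"tilt deg %.2f"%np.degrees(np.arccos(-z@NV)),"w",s["width"].round(4))
                                                                                                                                                                ^^^^^^^^^^^^^^^^
AttributeError: 'float' object has no attribute 'round'
```

```bash
sed -i 's/s\["width"\].round(4)/round(float(s["width"]),4)/' h.py; python3 -c "
from h import *
rep(2,'a')"
```

```text
t 27.5 F.n -1.97 sd 0.48 F [ 0.26  0.31 -2.05] pos sd 1e-05
end: along n 0.0112 tool xy err (tip rel spot in final tool axes) [ 0.0001 -0.0005 -0.0112] tilt deg 0.05 w 0.0239
side pix origin [300 118] end pred crop [198. 222.] spot [187. 240.]
scene pix origin [362 168] end pred crop [207. 216.] spot [214. 234.]
now 27.5 [0.6388 0.0486 0.214 ] jaw yaw 7.58 rows 1
[-0.04, -0.03, -0.04, 0.0, 0.0004, 0.0112, 1]
```

View pics/x_a.png

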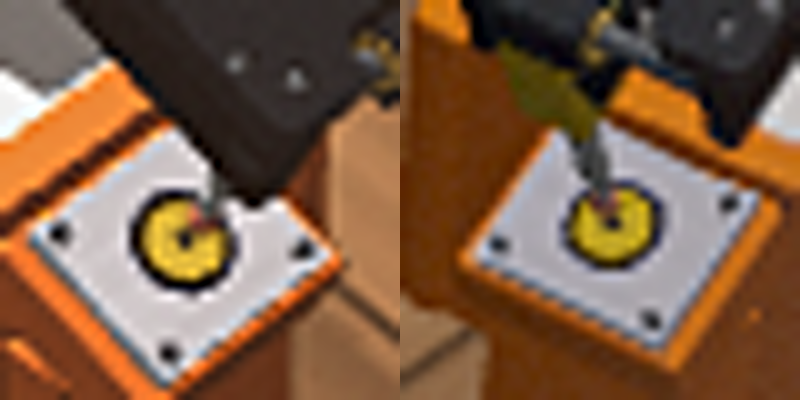

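The tip is over the spot in both views. Advancing toward first contact.

Request:
{"name": "send_rows", "arguments": {"steps": [[0,0,0,0,0.0003,0.003,1],[0,0,0,0,0,0.003,1],[0,0,0,0,0,0.003,1],[0,0,0,0,0,0.002,1],[0,0,0,0,0,0.002,1],[0,0,0,0,0,0.001,1],[0,0,0,0,0,0,1],[0,0,0,0,0,0,1],[0,0,0,0,0,0,1],[0,0,0,0,0,0,1]]}}

```text
time: 28.5
ee_pos: [0.6383, 0.0549, 0.2005]
eef_rot: [0.643, 0.734, 0.143, -0.163]
ft_force: [-0.1, -0.4, -0.2]
width: 0.0236
```

```bash
python3 -c "
from h import *
rep(10,'b')"
```

```text
t 29.0 F.n 0.40 sd 0.35 F [-0.52 -0.48  0.25] pos sd 4e-05
end: along n -0.0038 tool xy err (tip rel spot in final tool axes) [ 0.     -0.0001  0.0038] tilt deg 0.03 w 0.0238
side pix origin [300 118] end pred crop [183. 247.] spot [187. 240.]
scene pix origin [362 168] end pred crop [216. 240.] spot [214. 234.]
now 29.0 [0.6383 0.0549 0.2004] jaw yaw 7.58 rows 1
[-0.02, -0.02, -0.04, 0.0, 0.0, -0.0038, 1]
```

View pics/x_b.png

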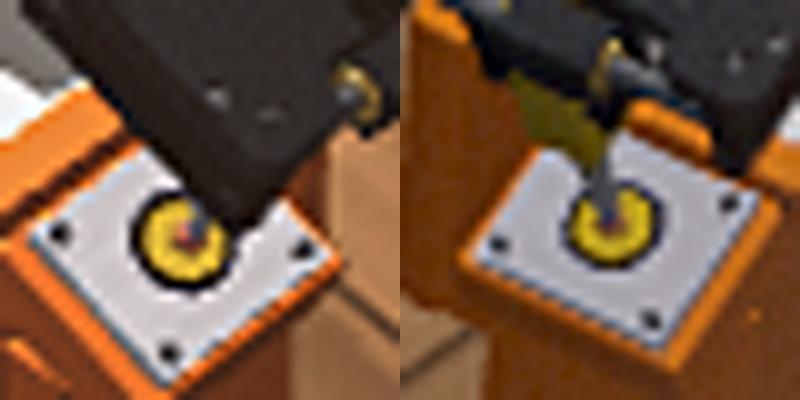

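The force change of about 1.65 N means about 4 mm of press, which agrees with the geometry (3.8 mm). The ball sits over the centre dot in both views. About 2 mm more is needed.

Request:
{"name": "send_rows", "arguments": {"steps": [[0,0,0,0,0,0.001,1],[0,0,0,0,0,0.001,1],[0,0,0,0,0,0,1],[0,0,0,0,0,0,1],[0,0,0,0,0,0,1],[0,0,0,0,0,0,1],[0,0,0,0,0,0,1],[0,0,0,0,0,0,1],[0,0,0,0,0,0,1],[0,0,0,0,0,0,1]]}}

```text
time: 30.0
ee_pos: [0.6382, 0.0557, 0.1987]
eef_rot: [0.643, 0.734, 0.143, -0.163]
ft_force: [-0.4, -1.5, 0.5]
width: 0.0239
```

```bash
python3 -c "
from h import *
rep(20,'c')"
```

```text
t 31.0 F.n 0.83 sd 0.50 F [-0.55 -0.81  0.57] pos sd 2e-05
end: along n -0.0056 tool xy err (tip rel spot in final tool axes) [-0.     -0.      0.0056] tilt deg 0.02 w 0.0237
side pix origin [300 118] end pred crop [181. 250.] spot [187. 240.]
scene pix origin [362 168] end pred crop [217. 243.] spot [214. 234.]
now 31.0 [0.6382 0.0557 0.1987] jaw yaw 7.57 rows 1
[-0.01, -0.02, -0.04, 0.0, 0.0, -0.0056, 1]
```

View pics/x_c.png

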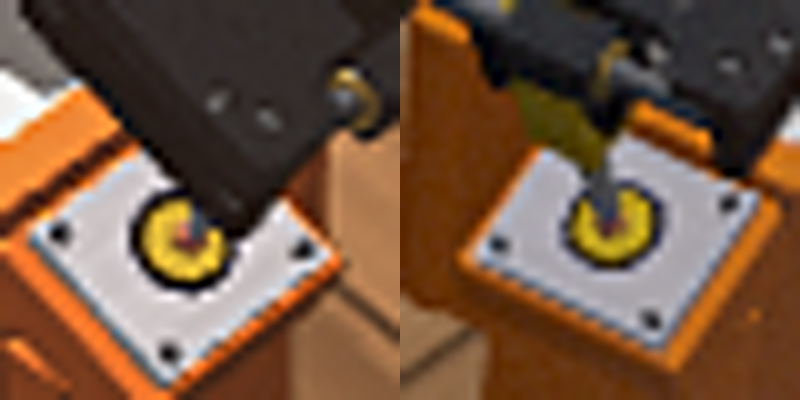

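Request:
{"name": "send_rows", "arguments": {"steps": [[0,0,0,0,0,0.0005,1],[0,0,0,0,0,0,1],[0,0,0,0,0,0,1],[0,0,0,0,0,0,1],[0,0,0,0,0,0,1],[0,0,0,0,0,0,1],[0,0,0,0,0,0,1],[0,0,0,0,0,0,1],[0,0,0,0,0,0,1],[0,0,0,0,0,0,1]]}}

```text
time: 32.0
ee_pos: [0.6382, 0.0558, 0.1983]
eef_rot: [0.643, 0.734, 0.143, -0.163]
ft_force: [-0.4, -0.5, 0.0]
width: 0.0238
```

```bash
python3 -c "
from h import *
rep(20,'d')
im=cv2.imread('pics/scene_d.png');q=cv2.resize(im[150:210,345:425],None,fx=10,fy=10,interpolation=2)[:600]
s=read_state();p=s['ee_pos'];z=R.from_quat(s['eef_rot']).apply([0,0,1])
a,b,c=[tuple(int(v) for v in (proj('scene',p+d*z)-[345,150]+.5)*10) for d in(.0,.0435,.1029)]
cv2.line(q,a,c,(255,0,255),1);cv2.circle(q,b,4,(255,0,255),-1)
cv2.imwrite('pics/x_e.png',q)
"
```

```text
t 33.0 F.n 1.26 sd 0.47 F [-0.64 -0.87  1.03] pos sd 2e-05
end: along n -0.0061 tool xy err (tip rel spot in final tool axes) [-0.     -0.      0.0061] tilt deg 0.02 w 0.0236
side pix origin [300 118] end pred crop [181. 250.] spot [187. 240.]
scene pix origin [362 168] end pred crop [217. 244.] spot [214. 234.]
now 33.0 [0.6382 0.0558 0.1983] jaw yaw 7.57 rows 1
[-0.01, -0.02, -0.04, 0.0001, 0.0, -0.0061, 1]
```

View pics/x_e.png

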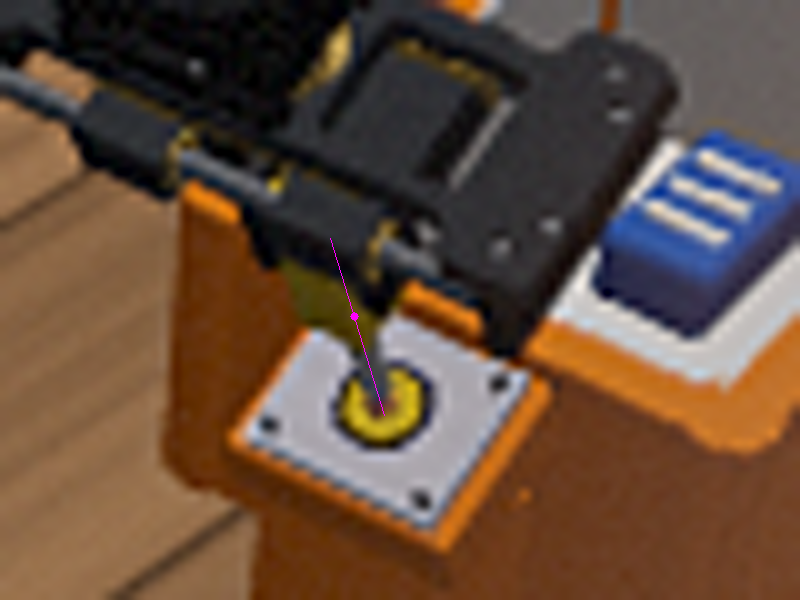

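View pics/side_d.png

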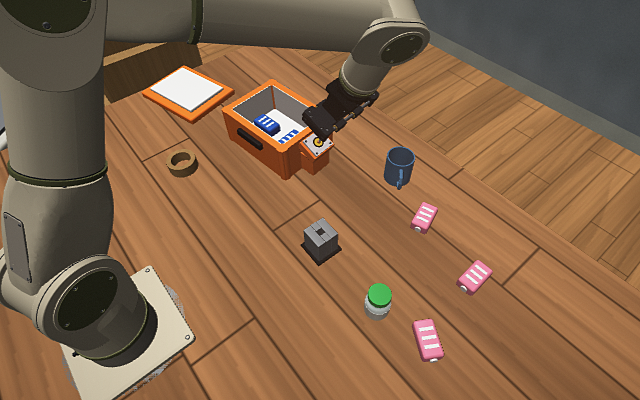

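The final view shows the ball on the spot's centre in scene. The overlay axis lies along the shaft, both packs are in the box, and the jar, mug, tape and pink packs are where they were. Force gives about 6.4 mm of press and geometry about 6.1 mm, so I'm handing in.

```bash
python3 -c "
from bench import *
print(close_job())"
```

```text
the job is handed in; nothing more can be done
None
```

The job is handed in, with both blue ice packs in the cool box and the probe still held against the yellow spot. My clock read 33 s of the 70 s.

**Packs:** The first try at pack A came up empty because I lifted before the slow fingers had closed. The pack barely moved, and the second try worked. The later pictures show both packs in the box.

**Probe:**
- **Position:** the ball tip sits on the spot's centre dot in both camera views. Tip and spot agree to about 2 mm.
- **Squareness:** the tool is within 0.1° of the plate normal I worked from. One of the two depth fits of the plate put its slope about 1.3° off that normal. In the views, the probe axis lines up with the gripper to within about a pixel.
- **Press:** the force sensor gives about 2.6 N, or 6.4 mm, and geometry gives 6.1 mm; half travel is 6 mm. Single force readings were noisy (about 0.5 N), so I averaged 20 of them against a 10-reading baseline out of contact.

**Everything else:** the jar, mug, tape roll and pink packs are where they started, judging by the last side picture.

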